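# Load a gas cell on the optical rail and index it into the laser beam

### The arm

A 7-joint arm with a two-finger parallel gripper is mounted at the origin on the work surface. World frame = base frame: x ahead of the robot, y to its left, z up, the work surface at z = 0. Lengths are in m, angles in rad, forces in N, time in s.
With the tool pointing down it reaches from about 0.4 to 0.85 m from the base axis. Payload 10.4 kg.
Tool frame: the origin (TCP) lies at the centre of the arm's flange, where the gripper is bolted on; the fingertips stand 173 mm ahead of it and the grasp point (between the pads) lies 155 mm ahead of it; z points along the fingers, y is the line along which they close (so a half turn about z gives the same grasp; the last joint's range is limited). The gripper opens to 85 mm and grips with 20 to 120 N. Pads are 22 mm wide; open, the fingers measure 114 mm over their backs; the gripper's body (76 mm by 85 mm) begins 54 mm behind the grasp point. The pads swing forward as they close: fully open they stand 13 mm farther back than shut.
Start: joints at [-1.15, 0.332, -0.065, 1.46, 0.022, 1.35, -0.088], TCP at [0.268, 0.564, 0.405] pointing down, gripper open.
Joint ranges: [-2.6, 2.6], [-0.5, 2.12], [-1.47, 1.34], [0.16, 2.42], [-1.27, 4.41], [0.06, 2.06], [-2.6, 2.6]. Speed limits (rad/s): [2.22, 2.22, 2.79, 2.79, 3.14, 3.14, 3.14].

### API

Orientations are given as a unit quaternion [x, y, z, w].
In Python, from workcell import manip, viewer, finder gives the robot as it stands.
- The arm moves only by the tool arm_command, never from a script. Its argument "plan" is a list of rows, each an object with "dp": the shift along the tool's x, y, z in mm, a list of three; "spin": the turn about the tool's z in rad. A call has 1 to 5 rows; each row shifts and turns the commanded pose from where the row before left it, along the tool's axes as they then stand; what a row does not reach is not made up. A row lasts 1/10 s, in which the tool goes at most 50 mm and 8.59 degrees, less where a joint would pass 70% of its speed; a pose out of reach is approached as far as the arm can. A call is refused whole if a number of a shift passes 50 or a number of a turn 0.15, either way. A call with a gripper value outside its range is refused whole. "grip" is the closure, from -1 (fully open) to 1 (shut), set as the call begins (left out, the last holds). The fingers move at their own pace and stop on an object; "newtons" is the grip in N (left out, the last holds). Time passes only in rows, so rows that do not move let the fingers close. It gives the time, the measured TCP pose, the force, the opening and the grip force at its end, in the units of the state.
- manip.get_obs(): the state, without advancing time (a new reading comes with each control period).
- viewer.camera(name): name is "scene" or "top" or "wrist"; returns the picture (384x512x3 uint8, blue, green, red); there is no depth.
- viewer.camera_params(name): a dict with "vertical_fov" (degrees; the focal length in pixels is half the picture's height over the tangent of half this angle, whatever the lens; pixels are square), "cx", "cy" (the principal point, pixels), "k1" (the pictures are not rectified: a ray, as slopes to the right and down, at radius r is drawn at 1 + k1 r^2 times it, then the intrinsics apply), "R" (3x3) and "t" (3): a world point X has camera coordinates R X + t; the wrist camera has in their place "T_tool_cam" (4x4, takes a point from camera to tool coordinates, whose origin is the TCP and whose axes are the flange's). Camera axes: x right, y down, z forward; pixel columns grow to the right and rows downward; lengths in m; the calibration is good to about 2 mm. A picture is of the moment at which its call begins: read the wrist's pose just before it. camera_params takes no time and is no camera call.
- manip.hand_in(): hands the job in; it is judged then, once.
Trained networks look in the newest picture that a camera, given by its name, has taken for a name from the list of things; names that differ only in an ending like _2 or _b are one class to them, and where a whole thing is asked for, a point or a joint stands for the part that bears it (a point fixed in the world has none). Each returns a list of dicts, best first, with "score" (0 to 1); they miss things now and then, are a little off and sometimes report something else, mostly with a low value. They report only what shows in the picture. A call takes as long as a camera call. They do not tell look-alikes from the thing itself.
- finder.find_in(camera, thing): "position" ([x, y, z] in m, in world coordinates, good to about 4 mm: the middle of the surface that is visible of it).
The state is a dict: "clock": time; "joint_pos": joint angles; "joint_velocities": joint speeds; "tau": joint torques, N m; "position": TCP position; "ee_rot": TCP orientation; "ft_force": force on the tool from outside, world axes, zero at the start; "torque": the same for the moment, N m; "grip_width": opening from 0.0 (shut) to 1.0 (fully open); "grasp_force": force on a finger pad.
Only numpy, scipy, OpenCV 4.12 (cv2) and the standard library are available. Lean on these libraries where they do the work, as an engineer would, in place of code of your own. Each camera call takes 0.05 s, during which the arm holds its last target. There are 200 camera calls.

### The job

Draw the long cell out of the inclined rack, lay it flat on the rubber mat and let go, then take it again from above and lower it into the carrier on the rail until the round ends rest at the bottom of both slots. Then push the carrier along the rail, away from you, to the next station, between the laser head and the detector head, so that it clicks into the detent there, and let go. Never drop the cell, and leave the other things on the bench where they are.

Things in the scene. Friction and masses are not known exactly. Their poses are not given: they have to be found in the camera images.
- cell_center (a point): Centre of the long gas cell to be loaded: 164 mm long, 0.17 to 0.34 kg; a square aluminium body 46 x 46 x 104 mm with a round steel mount, diameter 30, length 30 mm, at each end. Frame: x along the cell towards its low end, y and z square to the body's sides. It starts in one of the rack's two pockets, 30 degrees from level, high end towards the robot. Lying on the mat: 26 mm above the table.
- cell_high_end (a point): Centre of the end face of the cell's high mount, 82 mm from its centre (towards -x of the cell's frame). At the start this mount and 10 mm of the square body stand out of the pocket; the rest is boxed in. The cell comes out by a straight pull of 125 mm along its axis, up and towards the robot.
- cell_low_end (a point): Centre of the end face of the cell's other mount, 82 mm from its centre (towards +x of the cell's frame); inside the pocket at the start.
- rack: White plastic rack fixed on the bench: two inclined pockets side by side, 80 mm apart, under clear covers. Origin: middle of its footprint; its x points level from the pocket mouths (robot side) to their lower ends. 160 mm long, 146 mm wide, 118 mm high at the mouths, each 56 x 56 mm outside. One pocket holds the long cell, the other a short one, fully inside.
- mat: Black rubber mat fixed on the table, 240 mm (its x) by 170 mm (its y), 3 mm thick; origin at the middle of its underside. It lies on one side of the rail, the rack on the other; which side varies.
- carrier_seat (a point): Where the cell's centre comes in the carrier, 105 mm above the table. x: along the rail, away from the robot; y: across it, the way the cell lies (either way round). Two upright cheeks, 12 mm thick, centred 68 mm either side along y, each with an open-topped slot 33 mm wide whose flat floor is 15 mm below this point; mouths flare to 58 mm; tops 36 mm above. Saddle top 45 mm below.
- carrier_knob (a point): Middle of the carrier's upright black knob, diameter 26, height 31 mm, on a short post behind the saddle: 83 mm from the seat towards -x of the carrier, 83 mm above the table. Its top is at 98 mm; the bracket under it, 22 mm wide, is 56 mm above the table. It can be gripped from above or pushed.
- carrier (a joint): Carrier position along the rail, m, growing away from the robot; range -0.012 to 0.202, starts at 0 to 0.045. Stations with a ball detent: 0 (loading end), 0.120 (in the beam), 0.190 (beyond). Slides with about 1.5 N; a detent draws it in from 4 mm either side, takes about 7 N to leave. The two heads beside the beam station: 150 mm high, 105 to 195 mm from the rail's middle, 100 mm along the rail.
- sample_jar: Amber glass jar with a white lid, 52 mm in diameter, 62 mm high; origin under its middle. Leave it alone.
- salt_jar: White jar with a black lid, 48 mm in diameter, 70 mm high; origin under its middle. Leave it alone.
- beaker: Glass beaker, 68 mm in diameter, 85 mm high; origin under its middle. Leave it alone.
- solvent_bottle: White bottle, 66 mm in diameter, 130 mm high; origin under its middle. Leave it alone.
- screwdriver: Screwdriver, 150 mm long, lying. Leave it alone.
- short_cell: The short cell in the rack's other pocket, 116 mm long, same cross-section as the long one; origin at the middle of its lower end face. Leave it there.
Not all that is in view belongs to the job. Leave any brown, pink or purple look-alike of the part that bears cell_center alone.

How it is judged:
By the outcome, as a careful person would: the job done as asked, in the order asked, and still so for the second after the job is handed in, with the robot touching nothing.
It also fails if it takes over 72 s, if anything falls off the work surface, if the arm or the gripper's body presses on something with over 40 N, if the wrist force passes 120 N, or if a joint passes its speed limit or range.

## Working session

There is one attempt and no reset: what is moved stays moved. The work goes in short steps, Python scripts to look and compute and a tool call to move; the robot and the scene stay as the last step left them, time stands still between calls to the robot, and variables do not carry over. Pictures are saved under pics/ and viewed, at most 10 in all, crops included, and the job is handed in when it is done.

Besides the shell and the picture viewer there is one more tool, called after "Emit:" by a JSON object that holds its "name" and its "arguments". arm_command: Moves the arm, as the interface text tells. Its arguments: {"type":"object","properties":{"plan":{"type":"array","items":{"type":"object","properties":{"dp":{"type":"array","items":{"type":"number"}},"spin":{"type":"number"}}}},"grip":{"type":"number"},"newtons":{"type":"number"}},"required":["plan"]}

```bash
ls; mkdir -p pics; cat > h.py <<'E'
import numpy as np, cv2
from workcell import manip, viewer, finder
from scipy.spatial.transform import Rotation as Rot
E
python3 - <<'E'
from h import *
o=manip.get_obs(); print({k:np.round(v,3) for k,v in o.items()})
a=viewer.camera("scene"); b=viewer.camera("top")
cv2.imwrite("pics/s0.png",cv2.resize(a,(800,600))); cv2.imwrite("pics/t0.png",cv2.resize(b,(800,600)))
for c in("scene","top"):
  p=viewer.camera_params(c); print(c,{k:np.round(v,3).tolist() for k,v in p.items()})
  for n in ["cell_center","cell_high_end","rack","mat","carrier_seat","carrier_knob","carrier","short_cell","sample_jar","salt_jar","beaker","solvent_bottle","screwdriver"]:
    print(c,n,[(np.round(d["position"],3).tolist(),round(d["score"],2)) for d in finder.find_in(c,n)[:3]])
print(viewer.camera_params("wrist"))
E
```

```text
pics
{'clock': np.float64(0.0), 'joint_pos': array([-1.15 ,  0.333, -0.065,  1.461,  0.022,  1.35 , -0.088]), 'joint_velocities': array([ 0.001, -0.001, -0.   ,  0.   , -0.001, -0.001, -0.   ]), 'tau': array([-1.0000e-03, -6.2543e+01,  4.8000e-02, -3.9161e+01,  1.6000e-02,
        1.0000e-02, -0.0000e+00]), 'position': array([0.268, 0.564, 0.404]), 'ee_rot': array([ 0.22 ,  0.975, -0.001, -0.   ]), 'ft_force': array([-0.427, -0.341, -0.639]), 'torque': array([ 0.007, -0.053,  0.03 ]), 'grasp_force': np.float64(0.0), 'grip_width': np.float64(1.002)}
scene {'vertical_fov': 53.405, 'cx': 258.826, 'cy': 191.814, 'k1': -0.039, 'R': [[-0.873, 0.488, 0.009], [0.375, 0.683, -0.626], [-0.312, -0.543, -0.78]], 't': [0.444, -0.135, 1.458]}
scene cell_center [([0.772, 0.385, 0.046], 0.97), ([0.378, 0.572, 0.044], 0.86), ([0.315, 0.346, 0.045], 0.61)]
scene cell_high_end [([0.38, 0.577, 0.046], 0.74), ([0.768, 0.387, 0.044], 0.72), ([0.316, 0.34, 0.048], 0.64)]
scene rack [([0.583, 0.359, 0.075], 0.9)]
scene mat [([0.542, -0.347, 0.006], 0.8)]
scene carrier_seat [([0.573, 0.028, 0.06], 0.93), ([0
[... 1299 characters left out ...]
, 0.295, 0.113], 0.66), ([0.48, 0.196, 0.072], 0.42)]
top beaker [([0.546, 0.521, 0.048], 0.81)]
top solvent_bottle [([0.552, -0.502, 0.09], 0.64)]
top screwdriver [([0.366, -0.183, 0.026], 0.71), ([0.545, 0.521, 0.048], 0.24)]
{'vertical_fov': 70.06470463558719, 'cx': 254.69728272734665, 'cy': 196.78647454697142, 'k1': -0.021274260117806504, 'T_tool_cam': array([[-6.07377249e-04, -9.57278669e-01, -2.89166357e-01,
         7.27714450e-02],
       [ 9.99999813e-01, -6.03097704e-04, -1.03900636e-04,
        -1.24564764e-05],
       [-7.49337029e-05, -2.89166365e-01,  9.57278856e-01,
         3.09261490e-02],
       [ 0.00000000e+00,  0.00000000e+00,  0.00000000e+00,
         1.00000000e+00]])}
```

View pics/s0.png

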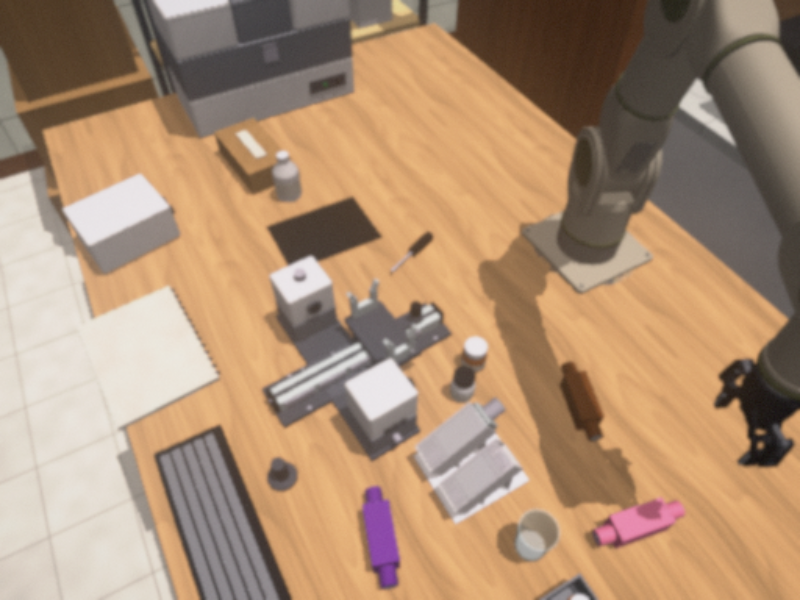

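View pics/t0.png

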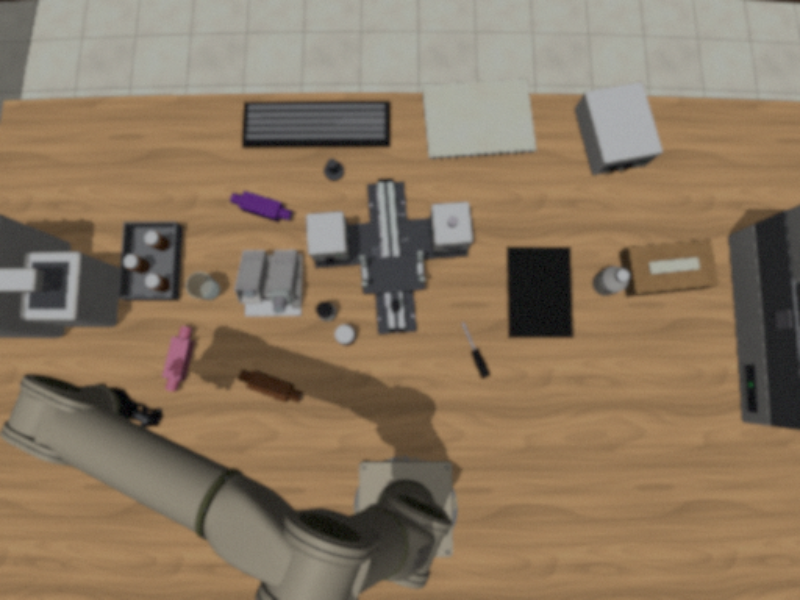

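The scene view shows the mat at (325,230), the carrier at (385,330) between the heads, and the rack at (470,455). The long cell's mount stands out at (492,410). The top view has the mount at (285,303) in the right-hand pocket; the purple, pink and brown look-alikes lie loose. The tool can't tilt, so the cell stays inclined 30° until the mat levels it. I'll hover over the mount first.

Emit:
{"name": "arm_command", "arguments": {"plan": [{"dp": [0, 0, 0], "spin": -0.15}, {"dp": [0, 0, 0], "spin": -0.15}, {"dp": [0, 0, 0], "spin": -0.145}, {"dp": [-30, -40, 0], "spin": 0}, {"dp": [-40, -45, 0], "spin": 0}], "grip": -1}}

```text
clock: 1.9
position: [0.3311, 0.4869, 0.4045]
ee_rot: [-0.003, 1.0, 0.0, -0.0]
ft_force: [1.3, -0.3, -0.3]
grip_width: 0.998
grasp_force: 0.0
```

Emit:
{"name": "arm_command", "arguments": {"plan": [{"dp": [-40, -46, 0], "spin": 0}, {"dp": [-40, -46, 0], "spin": 0}, {"dp": [-40, -46, 0], "spin": 0}, {"dp": [-30, -46, 0], "spin": 0}, {"dp": [0, 0, 0], "spin": 0}]}}

```text
clock: 2.4
position: [0.4622, 0.3253, 0.4051]
ee_rot: [0.005, 1.0, -0.001, 0.001]
ft_force: [0.8, 0.5, 1.1]
grip_width: 1.004
grasp_force: 0.0
```

```bash
cat >> h.py <<'E'
def pose():
    o=manip.get_obs(); return np.array(o["position"]),Rot.from_quat(o["ee_rot"]).as_matrix(),o
def cam(name):
    "K-free model: returns params with world->cam R,t (wrist: from present pose)"
    p=dict(viewer.camera_params(name))
    if name=="wrist":
        x,R,_=pose(); T=np.eye(4);T[:3,:3]=R;T[:3,3]=x
        C=np.linalg.inv(T@np.array(p["T_tool_cam"])); p["R"],p["t"]=C[:3,:3],C[:3,3]
    p["R"]=np.array(p["R"]);p["t"]=np.array(p["t"])
    p["f"]=192/np.tan(np.radians(p["vertical_fov"]/2)); return p
def proj(p,X):
    c=np.atleast_2d(X)@p["R"].T+p["t"]; s=c[:,:2]/c[:,2:]; s=s*(1+p["k1"]*(s**2).sum(1,keepdims=True))
    return s*p["f"]+[p["cx"],p["cy"]]
def onplane(p,uv,z):
    d=(np.atleast_2d(uv)-[p["cx"],p["cy"]])/p["f"]; s=d.copy()
    for _ in range(8): s=d/(1+p["k1"]*(s**2).sum(1,keepdims=True))
    w=np.c_[s,np.ones(len(s))]@p["R"]; o=-p["R"].T@p["t"]
    return o+w*((z-o[2])/w[:,2:])
def find(c,*names):
    for n in names: print(c,n,[(np.round(d["position"],4).tolist(),round(d["score"],2)) for d in finder.find_in(c,n)[:3]])
def snap(c,fn,size=(800,600)):
    p=cam(c); a=viewer.camera(c); cv2.imwrite("pics/"+fn+"_raw.png",a); cv2.imwrite("pics/"+fn+".png",cv2.resize(a,size)); return p
E
python3 - <<'E'
from h import *
x,R,o=pose(); print(o["clock"],x.round(4),R.round(3).tolist())
p=snap("wrist","w1"); find("wrist","cell_high_end","cell_center","rack","carrier_seat","carrier_knob","salt_jar")
import pickle; pickle.dump(p,open("w1.pkl","wb"))
E
```

```text
2.4 [0.4622 0.3253 0.4051] [[-1.0, 0.01, 0.002], [0.01, 1.0, -0.002], [-0.002, -0.002, -1.0]]
wrist cell_high_end [([0.306, 0.3363, 0.0485], 0.93), ([0.3588, 0.5617, 0.044], 0.69)]
wrist cell_center [([0.3623, 0.5621, 0.047], 0.83), ([0.5079, 0.3033, 0.1114], 0.65), ([0.5289, 0.3812, 0.0884], 0.65)]
wrist rack [([0.5389, 0.3523, 0.0712], 0.95)]
wrist carrier_seat [([0.557, 0.0494, 0.0641], 0.79)]
wrist carrier_knob [([0.5566, 0.0432, 0.0597], 0.83), ([0.528, 0.383, 0.0859], 0.23)]
wrist salt_jar [([0.4827, 0.2054, 0.065], 0.95)]
```

View pics/w1.png

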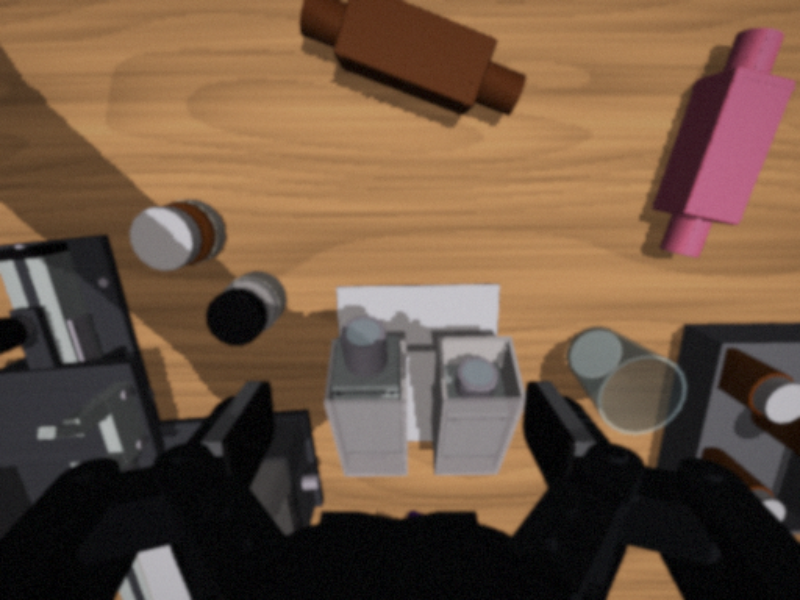

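```bash
python3 - <<'E'
from h import *
import pickle; p=pickle.load(open("w1.pkl","rb")); s=1.5625
print("base edge",onplane(p,np.array([[338,287],[499,285]])/s,0.003).round(4).tolist())
print("face",onplane(p,np.array([[365,333]])/s,0.114).round(4).tolist())
print("mouth top corners L pocket, R pocket z.118",onplane(p,np.array([[330,390],[405,390],[441,402],[522,402]])/s,0.118).round(4).tolist())
for n,c in(("s0","scene"),("t0","top")):
  q=cam(c); 
  for x in (0.49,0.5,0.51):print(c,x,(proj(q,[[x,0.303,0.114]])*s).round(0))
a=cv2.imread("pics/w1_raw.png")[175:315,190:350]; cv2.imwrite("pics/c1.png",cv2.resize(a,None,fx=5,fy=4.2,interpolation=cv2.INTER_CUBIC))
E
```

```text
base edge [[0.4827, 0.2701, 0.003], [0.4823, 0.4139, 0.003]]
face [[0.4856, 0.3026, 0.114]]
mouth top corners L pocket, R pocket z.118 [[0.5243, 0.2783, 0.118], [0.5247, 0.3282, 0.118], [0.5339, 0.3524, 0.118], [0.5346, 0.4068, 0.118]]
scene 0.49 [[498. 404.]]
scene 0.5 [[493. 407.]]
scene 0.51 [[488. 409.]]
top 0.49 [[277. 307.]]
top 0.5 [[277. 303.]]
top 0.51 [[278. 298.]]
```

View pics/c1.png

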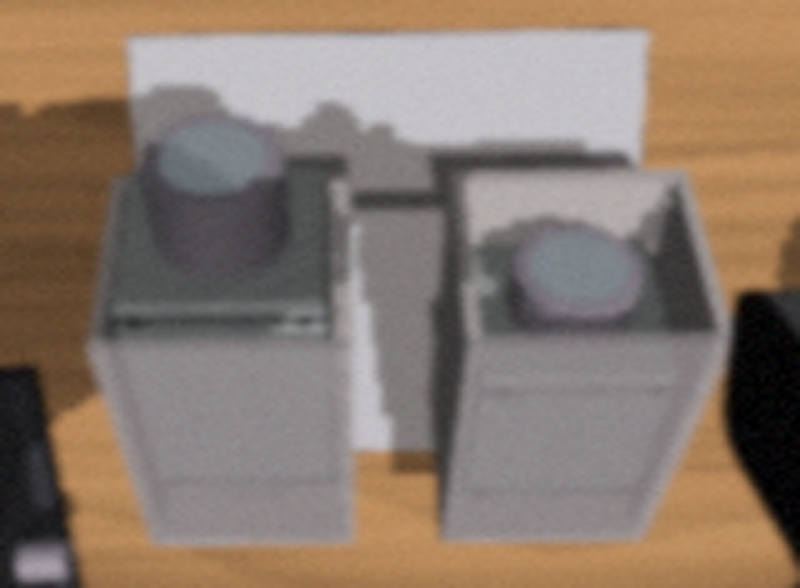

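The crop shows the mount's end face at (217,152), and the mouth's top edge at (225,335). Together they put the end face near x 0.486, y 0.303, with the rack's yaw near 0. I'll hover lower and re-measure.

Emit:
{"name": "arm_command", "arguments": {"plan": [{"dp": [-14, -11, 25], "spin": -0.01}, {"dp": [-14, -11, 25], "spin": 0}, {"dp": [0, 0, 25], "spin": 0}, {"dp": [0, 0, 0], "spin": 0}, {"dp": [0, 0, 0], "spin": 0}]}}

```text
clock: 3.25
position: [0.4852, 0.3114, 0.3302]
ee_rot: [-0.006, 1.0, 0.0, -0.0]
ft_force: [0.3, 1.1, 1.2]
grip_width: 0.995
grasp_force: 0.0
```

```bash
python3 - <<'E'
from h import *
x,R,o=pose(); print(o["clock"],x.round(4),R.round(3).tolist())
p=snap("wrist","w2"); find("wrist","cell_high_end","cell_center","rack")
import pickle; pickle.dump(p,open("w2.pkl","wb"))
s=1.5625
for X in ([.4856,.3026,.114],[.534,.275,.118],[.534,.331,.118]): print((proj(p,X)*s).round(0))
find("top","cell_high_end"); find("scene","cell_high_end")
E
```

```text
3.25 [0.4852 0.3114 0.3302] [[-1.0, -0.013, -0.0], [-0.013, 1.0, 0.0], [0.0, 0.0, -1.0]]
wrist cell_high_end [([0.5122, 0.3006, 0.1159], 0.86), ([0.3992, 0.5459, 0.026], 0.73), ([0.3292, 0.3692, 0.0387], 0.64)]
wrist cell_center [([0.5046, 0.3055, 0.1122], 0.96), ([0.3332, 0.3678, 0.0345], 0.92), ([0.4, 0.5461, 0.0237], 0.88)]
wrist rack [([0.5306, 0.354, 0.0645], 0.81)]
[[380. 343.]]
[[323. 438.]]
[[438. 439.]]
top cell_high_end [([0.3699, 0.5666, 0.0385], 0.96), ([0.7572, 0.3663, 0.0448], 0.86), ([0.5069, 0.2995, 0.1173], 0.63)]
scene cell_high_end [([0.3797, 0.577, 0.0458], 0.74), ([0.7679, 0.3871, 0.0443], 0.72), ([0.3156, 0.3403, 0.048], 0.64)]
```

View pics/w2.png

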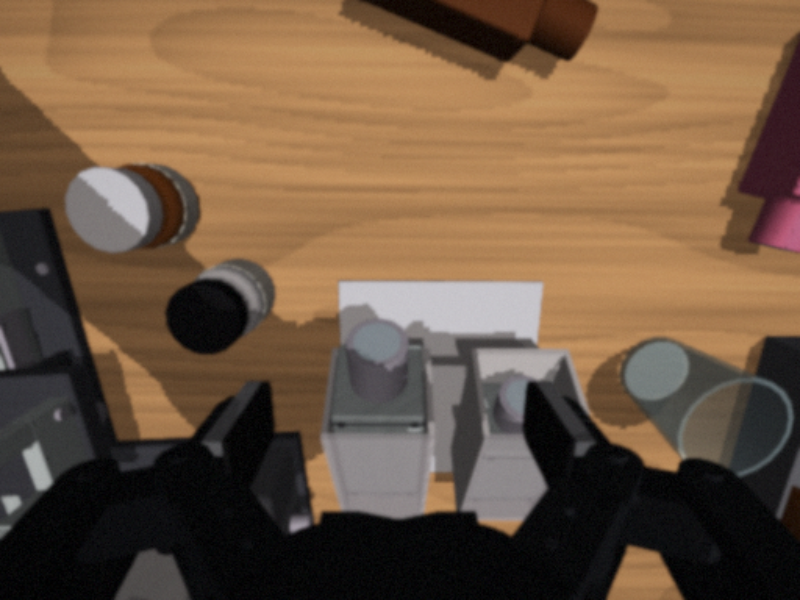

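The model's predicted face point (380,343) matches the view at (378,342). Next I align laterally and descend.

Emit:
{"name": "arm_command", "arguments": {"plan": [{"dp": [-5, -5, 0], "spin": 0}, {"dp": [-5, -4, 0], "spin": 0}, {"dp": [0, 0, 10], "spin": 0}, {"dp": [0, 0, 0], "spin": 0}, {"dp": [0, 0, 0], "spin": 0}]}}

```text
clock: 4.05
position: [0.4956, 0.3016, 0.3191]
ee_rot: [-0.006, 1.0, -0.0, -0.001]
ft_force: [1.0, -0.7, 1.4]
grip_width: 1.001
grasp_force: 0.0
```

Emit:
{"name": "arm_command", "arguments": {"plan": [{"dp": [0, 0, 25], "spin": 0}, {"dp": [0, 0, 20], "spin": 0}, {"dp": [0, 0, 15], "spin": 0}, {"dp": [0, 0, 0], "spin": 0}, {"dp": [0, 0, 0], "spin": 0}]}}

```text
clock: 4.55
position: [0.4959, 0.3018, 0.2602]
ee_rot: [-0.006, 1.0, 0.0, 0.0]
ft_force: [0.9, 0.2, 0.6]
grip_width: 1.0
grasp_force: 0.0
```

Emit:
{"name": "arm_command", "arguments": {"plan": [{"dp": [0, 0, 0], "spin": 0}, {"dp": [0, 0, 0], "spin": 0}, {"dp": [0, 0, 0], "spin": 0}, {"dp": [0, 0, 0], "spin": 0}, {"dp": [0, 0, 0], "spin": 0}], "grip": 1, "newtons": 90}}

```text
clock: 5.05
position: [0.4956, 0.3017, 0.2614]
ee_rot: [-0.006, 1.0, 0.0, -0.0]
ft_force: [-7.5, -2.8, 15.9]
grip_width: 0.323
grasp_force: 99.2
```

Emit:
{"name": "arm_command", "arguments": {"plan": [{"dp": [0, 0, 0], "spin": 0}, {"dp": [0, 0, 0], "spin": 0}, {"dp": [0, 0, 0], "spin": 0}, {"dp": [0, 0, 0], "spin": 0}, {"dp": [0, 0, 0], "spin": 0}]}}

```text
clock: 5.55
position: [0.4956, 0.3017, 0.2614]
ee_rot: [-0.006, 1.0, 0.0, -0.0]
ft_force: [-7.4, -3.2, 14.2]
grip_width: 0.326
grasp_force: 99.2
```

Emit:
{"name": "arm_command", "arguments": {"plan": [{"dp": [8.7, 0, -5], "spin": 0}, {"dp": [13, 0, -7.5], "spin": 0}, {"dp": [13, 0, -7.5], "spin": 0}, {"dp": [0, 0, 0], "spin": 0}, {"dp": [0, 0, 0], "spin": 0}], "newtons": 110}}

```text
clock: 6.05
position: [0.4612, 0.3015, 0.2803]
ee_rot: [-0.006, 1.0, 0.001, 0.001]
ft_force: [-0.5, 0.4, 4.9]
grip_width: 0.321
grasp_force: 116.7
```

```bash
python3 - <<'E'
from h import *
p=snap("wrist","w3",(640,480))
E
```

```text
(no output)
```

View pics/w3.png

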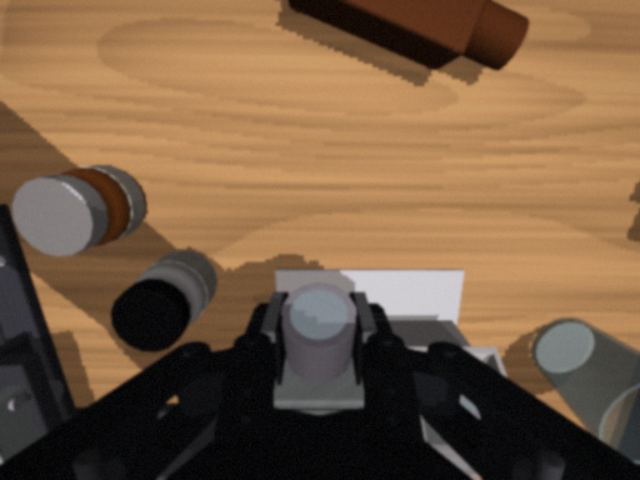

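The end face sits between the fingertips at (318,315), and more of the body shows out of the pocket, so the cell is following. I'll keep pulling.

Emit:
{"name": "arm_command", "arguments": {"plan": [{"dp": [17.3, 0, -10], "spin": 0}, {"dp": [17.3, 0, -10], "spin": 0}, {"dp": [17.3, 0, -10], "spin": 0}, {"dp": [17.3, 0, -10], "spin": 0}, {"dp": [0, 0, 0], "spin": 0}]}}

```text
clock: 6.6
position: [0.3906, 0.3007, 0.3199]
ee_rot: [-0.006, 1.0, 0.0, -0.0]
ft_force: [-0.2, 0.5, -2.8]
grip_width: 0.323
grasp_force: 118.7
```

Emit:
{"name": "arm_command", "arguments": {"plan": [{"dp": [17.3, 0, -10], "spin": 0}, {"dp": [10, 0, -15], "spin": 0}, {"dp": [5, 0, -30], "spin": 0}, {"dp": [0, 0, -40], "spin": 0}, {"dp": [0, 0, -40], "spin": 0}]}}

```text
clock: 7.1
position: [0.36, 0.2997, 0.4548]
ee_rot: [-0.005, 1.0, -0.001, -0.001]
ft_force: [0.9, 0.9, -2.0]
grip_width: 0.324
grasp_force: 118.6
```

```bash
python3 - <<'E'
from h import *
p=snap("scene","s1",(640,480)); 
find("scene","cell_low_end","cell_center"); find("top","mat")
q=snap("top","t1")
# mat outline from first top picture
a=cv2.imread("pics/t1_raw.png").astype(int); m=((a.max(2)<45)*255).astype(np.uint8)
m=cv2.morphologyEx(m,cv2.MORPH_OPEN,np.ones((5,5)))
n,l,st,c=cv2.connectedComponentsWithStats(m)
for i in range(1,n):
  if 280<c[i][0]<400 and 120<c[i][1]<250 and st[i][4]>500:
    r=cv2.minAreaRect(np.argwhere(l==i)[:,::-1].astype(np.float32)); b=cv2.boxPoints(r); print(r, onplane(q,b,.003).round(3).tolist())
x,R,o=pose(); print(x,o["clock"],o["joint_pos"].round(2))
E
```

```text
scene cell_low_end [([0.3097, 0.3478, 0.0423], 0.82), ([0.4266, 0.3079, 0.2757], 0.76), ([0.7705, 0.384, 0.0456], 0.68)]
scene cell_center [([0.3801, 0.5729, 0.0468], 0.85), ([0.7677, 0.387, 0.0448], 0.79), ([0.4295, 0.3055, 0.2834], 0.68)]
top mat [([0.5392, -0.3459, 0.0028], 0.96)]
((345.0, 186.5), (55.0, 38.0), 90.0) [[0.657, -0.276, 0.003], [0.658, -0.434, 0.003], [0.432, -0.424, 0.003], [0.432, -0.27, 0.003]]
[0.3600088  0.29981655 0.45300165] 7.35 [-0.79 -0.04 -0.    1.78 -0.    1.4   0.79]
```

View pics/s1.png

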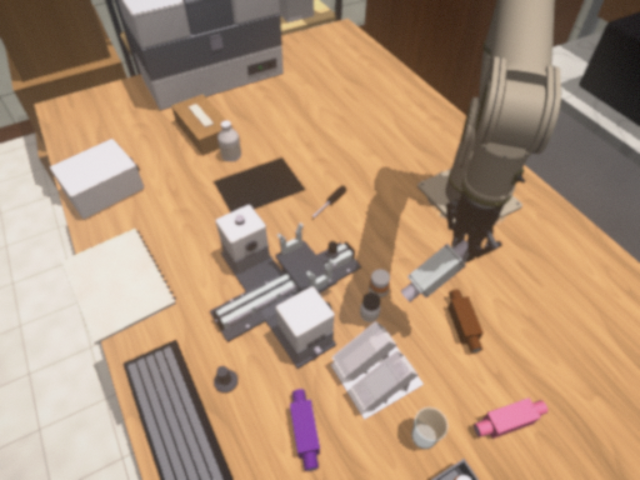

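The cell hangs free from the gripper at (435,272), low end at (408,293), clear of the rack. I'll carry it over to the mat.

Emit:
{"name": "arm_command", "arguments": {"plan": [{"dp": [-14, -30, 0], "spin": 0}, {"dp": [-14, -43, 0], "spin": 0}, {"dp": [-14, -43, 0], "spin": 0}, {"dp": [-14, -43, 0], "spin": 0}, {"dp": [-14, -43, 0], "spin": 0}]}}

```text
clock: 7.85
position: [0.432, 0.0968, 0.4526]
ee_rot: [-0.006, 1.0, -0.001, -0.002]
ft_force: [1.2, 0.4, -3.2]
grip_width: 0.325
grasp_force: 118.8
```

Emit:
{"name": "arm_command", "arguments": {"plan": [{"dp": [-7, -43, 0], "spin": 0}, {"dp": [-7, -43, 0], "spin": 0}, {"dp": [-7, -43, 0], "spin": 0}, {"dp": [-7, -43, 0], "spin": 0}, {"dp": [-7, -43, 0], "spin": 0}]}}

```text
clock: 8.35
position: [0.469, -0.1176, 0.4527]
ee_rot: [-0.006, 1.0, -0.0, -0.001]
ft_force: [-0.2, 0.7, -2.1]
grip_width: 0.323
grasp_force: 118.8
```

Emit:
{"name": "arm_command", "arguments": {"plan": [{"dp": [-3, -43, 0], "spin": 0}, {"dp": [-3, -43, 0], "spin": 0}, {"dp": [-3, -43, 0], "spin": 0}, {"dp": [-3, -43, 0], "spin": 0}, {"dp": [0, 0, 0], "spin": 0}]}}

```text
clock: 8.85
position: [0.4815, -0.2932, 0.4523]
ee_rot: [-0.002, 1.0, -0.002, -0.002]
ft_force: [-0.7, -0.2, -2.6]
grip_width: 0.323
grasp_force: 119.4
```

Emit:
{"name": "arm_command", "arguments": {"plan": [{"dp": [3, -30, 30], "spin": 0}, {"dp": [3, -26, 35], "spin": 0}, {"dp": [0, 0, 40], "spin": 0}, {"dp": [0, 0, 40], "spin": 0}, {"dp": [0, 0, 25], "spin": 0}]}}

```text
clock: 9.35
position: [0.4764, -0.3429, 0.2795]
ee_rot: [-0.005, 1.0, 0.001, -0.003]
ft_force: [0.5, 0.5, -2.9]
grip_width: 0.322
grasp_force: 119.6
```

Emit:
{"name": "arm_command", "arguments": {"plan": [{"dp": [0, 0, 0], "spin": 0}, {"dp": [0, 0, 0], "spin": 0}]}}

```text
clock: 9.55
position: [0.4776, -0.3437, 0.2842]
ee_rot: [-0.005, 1.0, 0.0, -0.001]
ft_force: [-0.1, -0.5, -2.5]
grip_width: 0.323
grasp_force: 119.5
```

```bash
python3 - <<'E'
from h import *
x,R,o=pose(); print(o["clock"],x,R.round(3).tolist(),o["ft_force"])
p=snap("scene","s2"); find("scene","cell_center","cell_low_end","cell_high_end")
a=cv2.imread("pics/s2_raw.png")
u=proj(p,[x[0]+.06,x[1],.06])[0].astype(int); print(u)
c=a[max(0,u[1]-60):u[1]+60,max(0,u[0]-80):u[0]+80]; cv2.imwrite("pics/c2.png",cv2.resize(c,(640,480),interpolation=cv2.INTER_CUBIC))
E
```

```text
9.55 [ 0.47762581 -0.34366563  0.28419913] [[-1.0, -0.011, -0.002], [-0.011, 1.0, 0.0], [0.002, 0.0, -1.0]] [-0.08253705 -0.48025276 -2.51778547]
scene cell_center [([0.3793, 0.5727, 0.0475], 0.81), ([0.7712, 0.3853, 0.0436], 0.8), ([0.5457, -0.3263, 0.1094], 0.66)]
scene cell_low_end [([0.7682, 0.3832, 0.0429], 0.91), ([0.5419, -0.3266, 0.1046], 0.85), ([0.3127, 0.3455, 0.0458], 0.69)]
scene cell_high_end [([0.3156, 0.3431, 0.0468], 0.83), ([0.77, 0.3879, 0.0472], 0.67), ([0.4966, 0.2078, 0.0596], 0.67)]
[207 137]
```

View pics/c2.png

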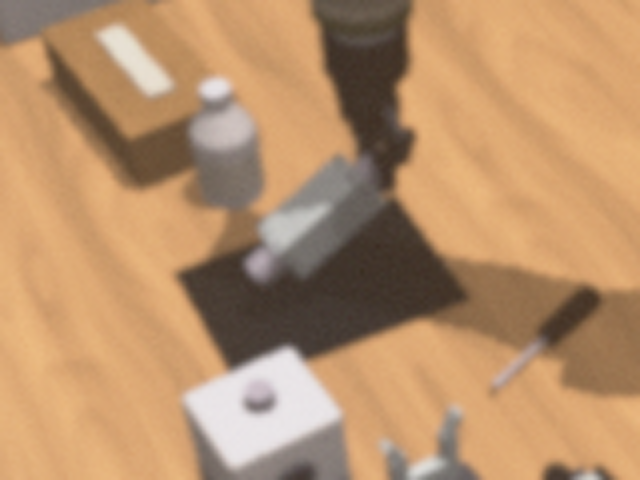

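The crop shows the cell held at about 30°, its low mount at (262,265) over the mat, and the bottle clear. I'll lower it to contact.

Emit:
{"name": "arm_command", "arguments": {"plan": [{"dp": [0, 0, 20], "spin": 0}, {"dp": [0, 0, 10], "spin": 0}, {"dp": [0, 0, 0], "spin": 0}]}}

```text
clock: 10.05
position: [0.4776, -0.3433, 0.2538]
ee_rot: [-0.006, 1.0, 0.001, -0.001]
ft_force: [0.3, -0.0, -3.0]
grip_width: 0.319
grasp_force: 119.6
```

Emit:
{"name": "arm_command", "arguments": {"plan": [{"dp": [0, 0, 4], "spin": 0}, {"dp": [0, 0, 0], "spin": 0}]}}

```text
clock: 10.25
position: [0.4779, -0.3438, 0.2509]
ee_rot: [-0.006, 1.0, -0.0, 0.0]
ft_force: [0.2, 1.0, -2.8]
grip_width: 0.322
grasp_force: 119.6
```

Emit:
{"name": "arm_command", "arguments": {"plan": [{"dp": [0, 0, 3], "spin": 0}, {"dp": [0, 0, 0], "spin": 0}]}}

```text
clock: 10.45
position: [0.4778, -0.3437, 0.2476]
ee_rot: [-0.006, 1.0, 0.0, 0.0]
ft_force: [0.4, 0.6, -3.2]
grip_width: 0.322
grasp_force: 119.6
```

Emit:
{"name": "arm_command", "arguments": {"plan": [{"dp": [0, 0, 2], "spin": 0}, {"dp": [0, 0, 0], "spin": 0}]}}

```text
clock: 10.65
position: [0.4779, -0.3437, 0.2455]
ee_rot: [-0.006, 1.0, 0.0, -0.0]
ft_force: [0.6, -0.4, -2.8]
grip_width: 0.321
grasp_force: 119.3
```

Emit:
{"name": "arm_command", "arguments": {"plan": [{"dp": [0, 0, 2], "spin": 0}, {"dp": [0, 0, 0], "spin": 0}]}}

```text
clock: 10.85
position: [0.4778, -0.3439, 0.2438]
ee_rot: [-0.005, 1.0, -0.0, 0.0]
ft_force: [-1.5, -0.3, 0.9]
grip_width: 0.321
grasp_force: 117.4
```

Emit:
{"name": "arm_command", "arguments": {"plan": [{"dp": [0, 0, 2], "spin": 0}, {"dp": [0, 0, 0], "spin": 0}]}}

```text
clock: 11.05
position: [0.4776, -0.3441, 0.242]
ee_rot: [-0.005, 1.0, -0.0, 0.0]
ft_force: [-4.1, -0.2, 4.2]
grip_width: 0.321
grasp_force: 114.9
```

Contact was at TCP z ≈ 0.244. I'll loosen the grip so the cell can pivot, and follow the arc down.

Emit:
{"name": "arm_command", "arguments": {"plan": [{"dp": [1, 0, 0], "spin": 0}, {"dp": [2, 0, 3], "spin": 0}, {"dp": [2.5, 0, 3.5], "spin": 0}, {"dp": [2, 0, 3.5], "spin": 0}, {"dp": [0, 0, 0], "spin": 0}], "newtons": 30}}

```text
clock: 11.55
position: [0.4706, -0.3438, 0.2316]
ee_rot: [-0.006, 1.0, -0.0, 0.001]
ft_force: [1.2, 0.8, 5.3]
grip_width: 0.323
grasp_force: 108.8
```

Emit:
{"name": "arm_command", "arguments": {"plan": [{"dp": [3, 0, 5.5], "spin": 0}, {"dp": [3, 0, 6], "spin": 0}, {"dp": [2.5, 0, 6], "spin": 0}, {"dp": [2.5, 0, 6], "spin": 0}, {"dp": [0, 0, 0], "spin": 0}]}}

```text
clock: 12.05
position: [0.4586, -0.3438, 0.2071]
ee_rot: [-0.005, 1.0, 0.0, -0.001]
ft_force: [-0.5, 0.4, 2.5]
grip_width: 0.322
grasp_force: 106.8
```

Emit:
{"name": "arm_command", "arguments": {"plan": [{"dp": [2, 0, 5], "spin": 0}, {"dp": [2, 0, 5], "spin": 0}, {"dp": [2, 0, 5], "spin": 0}, {"dp": [1.5, 0, 5], "spin": 0}, {"dp": [0, 0, 0], "spin": 0}]}}

```text
clock: 12.55
position: [0.4514, -0.3439, 0.1875]
ee_rot: [-0.005, 1.0, 0.0, -0.001]
ft_force: [-1.2, 0.4, 3.0]
grip_width: 0.324
grasp_force: 106.2
```

```bash
python3 - <<'E'
from h import *
x,R,o=pose(); print(o["clock"],x,o["ft_force"],o["torque"])
p=snap("scene","s3"); find("scene","cell_center","cell_low_end")
a=cv2.imread("pics/s3_raw.png")
c=a[80:170,140:260]; cv2.imwrite("pics/c3.png",cv2.resize(c,(640,480),interpolation=cv2.INTER_CUBIC))
E
```

```text
12.55 [ 0.4513502  -0.34387006  0.18749316] [-1.18351484  0.40603402  3.0429285 ] [ 0.11924281 -0.17724857  0.12592541]
scene cell_center [([0.3141, 0.3484, 0.0418], 0.72), ([0.378, 0.5743, 0.044], 0.65), ([0.7688, 0.3871, 0.049], 0.62)]
scene cell_low_end [([0.3124, 0.3484, 0.0445], 0.97), ([0.5296, -0.3281, 0.0452], 0.75), ([0.3833, 0.5715, 0.0456], 0.68)]
```

View pics/c3.png

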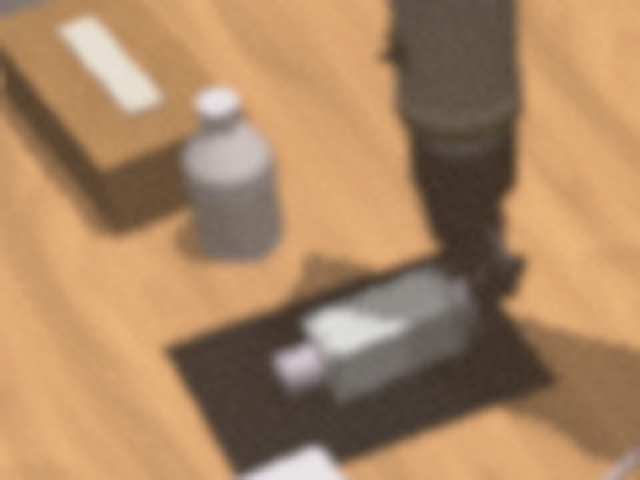

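The crop shows the cell almost flat on the mat, with its low mount at (300,365). A few millimetres remain.

Emit:
{"name": "arm_command", "arguments": {"plan": [{"dp": [1, 0, 3], "spin": 0}, {"dp": [0, 0, 0], "spin": 0}]}}

```text
clock: 12.9
position: [0.4507, -0.3439, 0.1851]
ee_rot: [-0.006, 1.0, 0.0, -0.0]
ft_force: [-2.8, 2.0, 6.4]
grip_width: 0.323
grasp_force: 106.2
```

Emit:
{"name": "arm_command", "arguments": {"plan": [{"dp": [0.5, 0, 2], "spin": 0}, {"dp": [0, 0, 0], "spin": 0}]}}

```text
clock: 13.1
position: [0.4503, -0.344, 0.1833]
ee_rot: [-0.006, 1.0, 0.0, 0.0]
ft_force: [-4.1, 2.6, 7.6]
grip_width: 0.316
grasp_force: 106.4
```

Emit:
{"name": "arm_command", "arguments": {"plan": [{"dp": [0, 0, 1.5], "spin": 0}, {"dp": [0, 0, 0], "spin": 0}]}}

```text
clock: 13.3
position: [0.45, -0.3441, 0.1815]
ee_rot: [-0.005, 1.0, 0.0, -0.0]
ft_force: [-3.3, 0.6, 2.4]
grip_width: 0.319
grasp_force: 106.0
```

Emit:
{"name": "arm_command", "arguments": {"plan": [{"dp": [0, 0, 1.5], "spin": 0}, {"dp": [0, 0, 0], "spin": 0}]}}

```text
clock: 13.5
position: [0.4501, -0.3441, 0.1802]
ee_rot: [-0.005, 1.0, 0.0, -0.0]
ft_force: [-5.4, 0.7, 6.8]
grip_width: 0.319
grasp_force: 106.9
```

Emit:
{"name": "arm_command", "arguments": {"plan": [{"dp": [0, 0, 1], "spin": 0}, {"dp": [0, 0, 0], "spin": 0}]}}

```text
clock: 13.7
position: [0.4501, -0.3442, 0.1801]
ee_rot: [-0.005, 1.0, 0.0, -0.0]
ft_force: [-10.1, 5.7, 19.5]
grip_width: 0.315
grasp_force: 108.2
```

The cell is flat: the arm stopped at 0.180 with the force rising. I'll release, rise, and look.

Emit:
{"name": "arm_command", "arguments": {"plan": [{"dp": [0, 0, -1], "spin": 0}, {"dp": [0, 0, 0], "spin": 0}, {"dp": [0, 0, 0], "spin": 0}, {"dp": [0, 0, 0], "spin": 0}, {"dp": [0, 0, 0], "spin": 0}], "grip": -1}}

```text
clock: 14.2
position: [0.4504, -0.3439, 0.18]
ee_rot: [-0.006, 1.0, 0.0, -0.0]
ft_force: [1.3, -0.0, 0.2]
grip_width: 1.002
grasp_force: 0.0
```

Emit:
{"name": "arm_command", "arguments": {"plan": [{"dp": [0, 0, -20], "spin": 0}, {"dp": [0, 0, -40], "spin": 0}, {"dp": [0, 0, -40], "spin": 0}, {"dp": [-30, 0, -40], "spin": 0}, {"dp": [-38, 0, 0], "spin": 0}]}}

```text
clock: 14.7
position: [0.519, -0.3451, 0.3266]
ee_rot: [-0.004, 1.0, -0.002, 0.004]
ft_force: [0.1, -1.7, 1.8]
grip_width: 1.001
grasp_force: 0.0
```

Emit:
{"name": "arm_command", "arguments": {"plan": [{"dp": [0, 0, 0], "spin": 0}, {"dp": [0, 0, 0], "spin": 0}]}}

```text
clock: 14.9
position: [0.5189, -0.3429, 0.3196]
ee_rot: [-0.006, 1.0, -0.0, -0.0]
ft_force: [-0.4, -0.5, 0.2]
grip_width: 0.996
grasp_force: 0.0
```

```bash
python3 - <<'E'
from h import *
import pickle
x,R,o=pose(); print(o["clock"],x,R[:2,:2].round(4).tolist(),o["joint_pos"].round(2))
p=snap("wrist","w4"); pickle.dump(p,open("w4.pkl","wb")); find("wrist","cell_center","mat","cell_low_end","cell_high_end")
E
```

```text
14.9 [ 0.51888971 -0.34285389  0.31959824] [[-0.9999, -0.0124], [-0.0124, 0.9999]] [-0.02  0.45  0.7   1.61 -0.3   1.2   2.32]
wrist cell_center [([0.5102, -0.3445, 0.0459], 0.73)]
wrist mat [([0.5263, -0.3612, 0.0022], 0.92)]
wrist cell_low_end [([0.5134, -0.3434, 0.0476], 0.82)]
wrist cell_high_end [([0.5148, -0.3444, 0.0518], 0.65)]
```

View pics/w4.png

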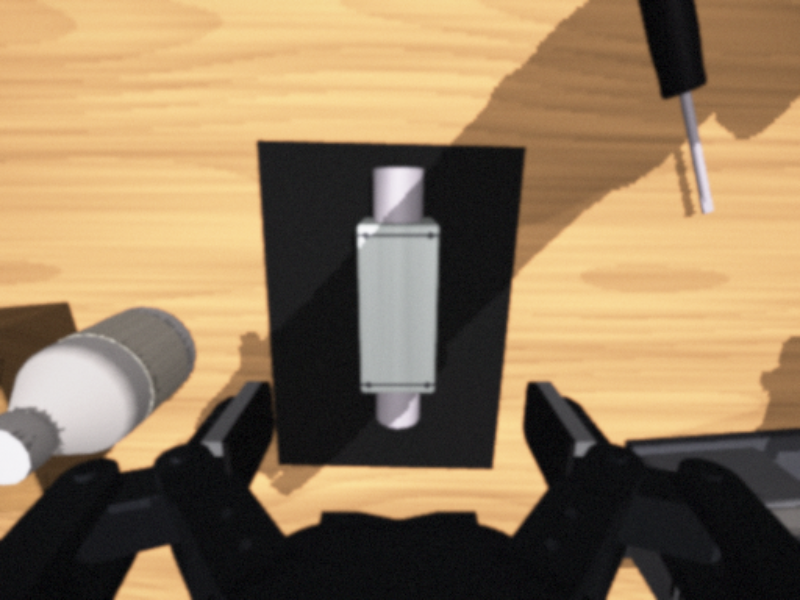

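The wrist picture shows the cell flat and centred on the mat. Its body corners are near (357,222), (440,222), (361,391), (434,391), and the mounts end at (398,168) and (398,427). I have used all my picture views, so from here I work by numbers.

```bash
python3 - <<'E'
from h import *
import pickle; p=pickle.load(open("w4.pkl","rb")); s=1.5625
print("body",onplane(p,np.array([[357,222],[440,222],[361,391],[434,391]])/s,.049).round(4).tolist())
print("ends",onplane(p,np.array([[398,168],[398,427]])/s,[.034]).round(4).tolist())
# carrier pieces from top/scene raw: heads (white boxes tops), z=.150
for fn,c in(("t1","top"),):
  q=cam(c); a=cv2.imread("pics/%s_raw.png"%fn)
  hsv=cv2.cvtColor(a,cv2.COLOR_BGR2HSV); m=((hsv[...,2]>150)&(hsv[...,1]<40)).astype(np.uint8)*255
  m=cv2.morphologyEx(m,cv2.MORPH_OPEN,np.ones((3,3)))
  n,l,st,ce=cv2.connectedComponentsWithStats(m)
  for i in range(1,n):
    if 180<ce[i][0]<320 and 110<ce[i][1]<215 and st[i][4]>40:
      r=cv2.minAreaRect(np.argwhere(l==i)[:,::-1].astype(np.float32)); print(st[i],np.round(r[0],1),np.round(r[1],1),round(r[2],1),onplane(q,[r[0]],.150).round(4).tolist())
E
```

```text
body [[0.4691, -0.3665, 0.049], [0.4686, -0.3207, 0.049], [0.5727, -0.3657, 0.049], [0.5722, -0.3203, 0.049]]
ends [[0.4401, -0.3442, 0.034], [0.6076, -0.3422, 0.034]]
[277 130  24  26 532] [289.  141.9] [25.2 22.5] 84.8 [[0.6884, -0.1109, 0.15]]
[196 136  24  26 570] [207.7 148.4] [25.  22.8] 87.0 [[0.6637, 0.1887, 0.15]]
[244 138   4  25  75] [245.5 150. ] [24.2  2.9] 85.6 [[0.6574, 0.0498, 0.15]]
[177 186  12  16 137] [182.5 193.5] [15. 11.] 90.0 [[0.4961, 0.2771, 0.15]]
```

Emit:
{"name": "arm_command", "arguments": {"plan": [{"dp": [-7, 30, -20], "spin": 0}, {"dp": [-7, 45, -20], "spin": 0}, {"dp": [-7, 45, -20], "spin": 0}, {"dp": [-7, 45, -20], "spin": 0}, {"dp": [-7, 45, -20], "spin": 0}]}}

```text
clock: 15.65
position: [0.5504, -0.1315, 0.4211]
ee_rot: [-0.005, 1.0, 0.0, 0.0]
ft_force: [1.5, 0.3, -0.1]
grip_width: 1.001
grasp_force: 0.0
```

Emit:
{"name": "arm_command", "arguments": {"plan": [{"dp": [0, 45, 0], "spin": 0}, {"dp": [0, 45, 0], "spin": 0}, {"dp": [0, 40, 0], "spin": 0}, {"dp": [0, 0, 0], "spin": 0}, {"dp": [0, 0, 0], "spin": 0}]}}

```text
clock: 16.15
position: [0.5493, -0.0024, 0.4201]
ee_rot: [-0.006, 1.0, 0.0, -0.0]
ft_force: [0.5, -1.1, -0.3]
grip_width: 1.002
grasp_force: 0.0
```

```bash
python3 - <<'E'
from h import *
import pickle
x,R,o=pose(); print(o["clock"],x,R[:2,:2].round(4).tolist(),o["joint_pos"].round(2))
p=snap("wrist","w5"); pickle.dump(p,open("w5.pkl","wb")); find("wrist","carrier_seat","carrier_knob","carrier")
s=np.array([.57,.03,.105]); ax=np.array([.9966,.0825,0])
print("pred seat,knobtop,heads",proj(p,[s,s-.083*ax+[0,0,-.007],[.6884,-.1109,.15],[.6637,.1887,.15]]).round(0).tolist())
a=cv2.imread("pics/w5_raw.png"); g=cv2.cvtColor(a,cv2.COLOR_BGR2GRAY)
for c in cv2.HoughCircles(cv2.medianBlur(g,3),cv2.HOUGH_GRADIENT,1,10,param1=80,param2=14,minRadius=8,maxRadius=24)[0][:12]: print(c, onplane(p,[c[:2]],.098).round(4).tolist())
# coarse ascii
b=cv2.resize(g[0:384,100:420],(107,64),interpolation=cv2.INTER_AREA)
ch=" .:-=+*#%@"
for r in b: print("".join(ch[min(9,int(v)//26)] for v in r))
E
```

```text
16.15 [ 0.54925208 -0.00243966  0.420129  ] [[-0.9999, -0.0128], [-0.0128, 0.9999]] [-0.59  0.16  0.58  1.67 -0.09  1.34  1.59]
wrist carrier_seat [([0.5724, 0.0375, 0.0628], 0.97), ([0.5575, 0.2737, 0.0505], 0.46)]
wrist carrier_knob [([0.5701, 0.0239, 0.059], 0.68)]
wrist carrier [([0.5676, 0.0299, 0.0587], 0.56)]
pred seat,knobtop,heads [[284.0, 204.0], [281.0, 126.0], [152.0, 321.0], [436.0, 304.0]]
[152.5 274.5  22.3] [[0.6649, -0.1262, 0.098]]
[392.5  73.5  21.1] [[0.4356, 0.1318, 0.098]]
[403.5 128.5  18.8] [[0.4882, 0.1513, 0.098]]
[429.5 130.5  21.8] [[0.4897, 0.1792, 0.098]]
[373.5  80.5  21.2] [[0.4425, 0.1137, 0.098]]
[453.5 173.5  23.4] [[0.535, 0.2148, 0.098]]
[279.5 139.5  17.6] [[0.5014, 0.0225, 0.098]]
[390.5 137.5  15.1] [[0.4976, 0.139, 0.098]]
[242.5 240.5  23.4] [[0.6178, -0.0162, 0.098]]
[366.5  90.5   9.6] [[0.4519, 0.1079, 0.098]]
[419.5 128.5  21. ] [[0.4879, 0.1682, 0.098]]
[417.5 236.5  11.1] [[0.6106, 0.1887, 0.098]]
   =***+=---------------------===*****************************************************************+********
   .=**+------------------------=
[... 5971 characters left out ...]
      ..:=+*+:                             
                           ..                                              .                     .         
-==.                                                                                                :==--:.
**+=.                                                                                              .=++++++
==+=:                                                                                             .=+++++++
-=+==-                                                                                            =++++++++
%%%%%#-                                                                                          .:::::::::
%%%%%%#:
```

```bash
python3 - <<'E'
from h import *
import pickle
p=pickle.load(open("w5.pkl","rb")); a=cv2.imread("pics/w5_raw.png"); g=cv2.cvtColor(a,cv2.COLOR_BGR2GRAY)
for th in(22,28,34,40):
  m=np.zeros_like(g); m[105:165,250:310]=(g[105:165,250:310]<th)*255
  n,l,st,ce=cv2.connectedComponentsWithStats(m)
  i=1+np.argmax(st[1:,4]); print(th,st[i],ce[i].round(1),onplane(p,[ce[i]],.098).round(4))
np.set_printoptions(linewidth=250)
print(g[112:165:2,254:312:2])
# cheeks: bright blobs
hsv=cv2.cvtColor(a,cv2.COLOR_BGR2HSV)
m=((g>130)&(hsv[...,1]<50)).astype(np.uint8)*255
n,l,st,ce=cv2.connectedComponentsWithStats(m)
for i in range(1,n):
  if st[i][4]>15 and 200<ce[i][0]<370 and 60<ce[i][1]<330: print(st[i],ce[i].round(1),onplane(p,[ce[i]],.141).round(4).tolist())
E
```

```text
22 [271 125  13  22  90] [275.3 134.4] [[0.4962 0.018  0.098 ]]
28 [271 124  21  24 197] [279.2 135.7] [[0.4976 0.0221 0.098 ]]
34 [270 124  22  24 333] [280.2 136. ] [[0.4978 0.0231 0.098 ]]
40 [270 124  22  25 416] [280.1 135.6] [[0.4974 0.023  0.098 ]]
[[ 79  63  47 127 224 228 229 231 228 177  92  81  79 126 218 230 230 228 230 211 101  75  79  77  80  92 188 214 196]
 [ 79  57  49 126 224 230 229 229 228 177  88  84  79 122 215 230 230 230 229 211 109  76  80  79  80  79 180 207 172]
 [ 81  57  41 124 222 229 230 229 229 184  95  82  76 112 210 229 230 230 230 215 112  77  80  76  81  81 108 131 107]
 [ 78  58  44 123 221 229 230 229 230 211 110  81  83 109 209 230 229 231 230 216 119  76  74  77  79  80  79  80  80]
 [ 77  62  45 118 221 231 228 229 229 213 113  77  78 104 202 223 226 229 230 218 126  81  81  78  81  76  79  80  79]
 [ 70  58  48 104 215 229 228 220 196 168  91  65  58  73 130 143 163 217 229 220 131  77  78  76  81  73  80  80  80]
 [ 78  58  43  91 206 229 224 168 102  87  68  39  25  24  31  47  82 195 228 219 128  82  78  75  78  78  75  77  76]
 [ 79  59  
[... 2673 characters left out ...]
0.141]]
[353 185  13  10 109] [359.2 189. ] [[0.5424, 0.0955, 0.141]]
[212 194  14   9 105] [218.  197.9] [[0.5528, -0.0376, 0.141]]
[338 195  19  25 250] [342.9 206.7] [[0.5603, 0.082, 0.141]]
[221 200  10  25 182] [226.1 213.1] [[0.5681, -0.0301, 0.141]]
[346 228  17  25 217] [354.2 238.6] [[0.5937, 0.0968, 0.141]]
[ 268  233   15   95 1028] [275.3 279.1] [[0.6408, 0.0198, 0.141]]
[ 285  232   17   95 1278] [293.1 277.9] [[0.6391, 0.0383, 0.141]]
[250 251  14   3  30] [256.9 252.2] [[0.6098, 0.0001, 0.141]]
[254 290  12   3  28] [259.8 291.2] [[0.6558, 0.0038, 0.141]]
[308 303   5   5  19] [309.8 304.8] [[0.6725, 0.0582, 0.141]]
[255 306   5   5  18] [257.1 307.7] [[0.6768, 0.0013, 0.141]]
```

Emit:
{"name": "arm_command", "arguments": {"plan": [{"dp": [3, -30, 0], "spin": 0}, {"dp": [4, -44, 0], "spin": 0}, {"dp": [4, -44, 0], "spin": 0}, {"dp": [4, -44, 0], "spin": 0}, {"dp": [4, -44, 20], "spin": 0}]}}

```text
clock: 16.85
position: [0.5325, -0.2123, 0.4023]
ee_rot: [-0.005, 1.0, -0.0, 0.002]
ft_force: [1.1, -0.3, 0.0]
grip_width: 1.0
grasp_force: 0.0
```

Emit:
{"name": "arm_command", "arguments": {"plan": [{"dp": [4, -44, 30], "spin": 0}, {"dp": [4, -44, 30], "spin": 0}, {"dp": [4, -44, 30], "spin": 0}, {"dp": [0, 0, 10], "spin": 0}, {"dp": [0, 0, 0], "spin": 0}]}}

```text
clock: 17.35
position: [0.5215, -0.3345, 0.304]
ee_rot: [-0.004, 1.0, 0.0, -0.002]
ft_force: [0.3, 0.5, 0.0]
grip_width: 0.999
grasp_force: 0.0
```

Emit:
{"name": "arm_command", "arguments": {"plan": [{"dp": [0, 0, 0], "spin": 0}, {"dp": [0, 0, 0], "spin": 0}]}}

```text
clock: 17.55
position: [0.5237, -0.332, 0.3071]
ee_rot: [-0.006, 1.0, -0.0, 0.001]
ft_force: [0.2, 0.3, 0.1]
grip_width: 0.996
grasp_force: 0.0
```

Emit:
{"name": "arm_command", "arguments": {"plan": [{"dp": [3, -11, 0], "spin": 0}, {"dp": [0, 0, 30], "spin": 0}, {"dp": [0, 0, 40], "spin": 0}, {"dp": [0, 0, 0], "spin": 0}, {"dp": [0, 0, 0], "spin": 0}]}}

```text
clock: 18.05
position: [0.5202, -0.3441, 0.2368]
ee_rot: [-0.006, 1.0, -0.0, -0.0]
ft_force: [0.5, -0.3, -0.3]
grip_width: 1.001
grasp_force: 0.0
```

Emit:
{"name": "arm_command", "arguments": {"plan": [{"dp": [0, 0, 30], "spin": 0}, {"dp": [0, 0, 20], "spin": 0}, {"dp": [0, 0, 4], "spin": 0}, {"dp": [0, 0, 0], "spin": 0}, {"dp": [0, 0, 0], "spin": 0}]}}

```text
clock: 18.55
position: [0.5208, -0.3444, 0.1841]
ee_rot: [-0.006, 1.0, -0.001, 0.001]
ft_force: [0.2, -0.9, 0.9]
grip_width: 1.0
grasp_force: 0.0
```

Emit:
{"name": "arm_command", "arguments": {"plan": [{"dp": [0, 0, 0], "spin": 0}, {"dp": [0, 0, 0], "spin": 0}, {"dp": [0, 0, 0], "spin": 0}, {"dp": [0, 0, 0], "spin": 0}, {"dp": [0, 0, 0], "spin": 0}], "grip": 1, "newtons": 60}}

```text
clock: 19.05
position: [0.5204, -0.3439, 0.1827]
ee_rot: [-0.006, 1.0, -0.0, 0.0]
ft_force: [-0.8, 0.8, 5.8]
grip_width: 0.535
grasp_force: 62.5
```

Emit:
{"name": "arm_command", "arguments": {"plan": [{"dp": [0, 0, -15], "spin": 0}, {"dp": [0, 0, -40], "spin": 0}, {"dp": [0, 0, -45], "spin": 0}, {"dp": [0, 0, -45], "spin": 0}, {"dp": [0, 0, -45], "spin": 0.1}]}}

```text
clock: 19.55
position: [0.5194, -0.3439, 0.3745]
ee_rot: [0.045, 0.999, 0.0, 0.0]
ft_force: [1.3, -0.7, -2.6]
grip_width: 0.528
grasp_force: 62.2
```

Emit:
{"name": "arm_command", "arguments": {"plan": [{"dp": [0, 0, -25], "spin": 0.14}, {"dp": [0, 0, -25], "spin": 0.14}, {"dp": [0, 0, 0], "spin": 0.14}, {"dp": [0, 0, 0], "spin": 0.14}, {"dp": [0, 0, 0], "spin": 0.14}]}}

```text
clock: 20.05
position: [0.5196, -0.3438, 0.4227]
ee_rot: [0.387, 0.922, 0.0, 0.0]
ft_force: [0.3, 0.0, -2.8]
grip_width: 0.531
grasp_force: 62.4
```

Emit:
{"name": "arm_command", "arguments": {"plan": [{"dp": [0, 0, 0], "spin": 0.14}, {"dp": [0, 0, 0], "spin": 0.14}, {"dp": [0, 0, 0], "spin": 0.14}, {"dp": [0, 0, 0], "spin": 0.14}, {"dp": [0, 0, 0], "spin": 0.14}]}}

```text
clock: 20.55
position: [0.5197, -0.3437, 0.4225]
ee_rot: [0.68, 0.733, 0.0, -0.0]
ft_force: [0.5, -0.4, -3.4]
grip_width: 0.533
grasp_force: 62.3
```

```bash
cat > go.py <<'E'
from h import *
import sys
t=np.array(list(map(float,sys.argv[1:4]))); x,R,o=pose()
y=np.degrees(np.arctan2(R[1,1],R[0,1])); w=float(sys.argv[4]) if len(sys.argv)>4 else 4.8
print(o["clock"],"dp mm",((t-x)@R*1000).round(1),"pos",x.round(4),"y-axis deg",y.round(2),"spin",np.radians(y-w).round(3),o["joint_pos"].round(2),o["ft_force"].round(1))
E
python3 go.py .579 .0302 .42
```

```text
20.55 dp mm [368.4  87.5   2.7] pos [ 0.5197 -0.3437  0.4225] y-axis deg 4.35 spin -0.008 [-0.25  0.49  1.08  1.48 -0.43  1.43  0.91] [ 0.5 -0.4 -3.4]
```

Emit:
{"name": "arm_command", "arguments": {"plan": [{"dp": [25, 7, 0], "spin": 0}, {"dp": [40, 10, 0], "spin": 0}, {"dp": [43, 10, 0], "spin": 0}, {"dp": [43, 10, 0], "spin": 0}, {"dp": [43, 10, 0], "spin": 0}]}}

```text
clock: 21.05
position: [0.5506, -0.1451, 0.4224]
ee_rot: [0.678, 0.735, 0.0, -0.0]
ft_force: [0.8, 0.3, -2.3]
grip_width: 0.532
grasp_force: 62.4
```

Emit:
{"name": "arm_command", "arguments": {"plan": [{"dp": [43, 10, 0], "spin": 0}, {"dp": [43, 10, 0], "spin": 0}, {"dp": [43, 10, 0], "spin": 0}, {"dp": [43, 10, 0], "spin": 0}, {"dp": [0, 0, 0], "spin": 0}]}}

```text
clock: 21.55
position: [0.5773, 0.0359, 0.4217]
ee_rot: [0.674, 0.739, 0.0, -0.001]
ft_force: [0.3, 0.6, -3.5]
grip_width: 0.534
grasp_force: 62.4
```

Emit:
{"name": "arm_command", "arguments": {"plan": [{"dp": [0, 0, 0], "spin": 0}, {"dp": [0, 0, 0], "spin": 0}]}}

```text
clock: 21.75
position: [0.5765, 0.0267, 0.4223]
ee_rot: [0.678, 0.735, 0.0, -0.0]
ft_force: [-0.5, 0.1, -2.7]
grip_width: 0.532
grasp_force: 62.4
```

```bash
python3 go.py .579 .0302 .32
```

```text
21.75 dp mm [  3.2   2.8 102.3] pos [0.5765 0.0267 0.4223] y-axis deg 4.6 spin -0.003 [-1.01  0.36  1.12  1.61 -0.33  1.38  0.23] [-0.5  0.1 -2.7]
```

Emit:
{"name": "arm_command", "arguments": {"plan": [{"dp": [3, 3, 30], "spin": 0}, {"dp": [0, 0, 40], "spin": 0}, {"dp": [0, 0, 27], "spin": 0}, {"dp": [0, 0, 0], "spin": 0}, {"dp": [0, 0, 0], "spin": 0}]}}

```text
clock: 22.25
position: [0.5797, 0.03, 0.326]
ee_rot: [0.678, 0.735, 0.0, 0.0]
ft_force: [1.2, 0.4, -3.0]
grip_width: 0.532
grasp_force: 62.3
```

```bash
python3 go.py .579 .0302 .2617; python3 - <<'E'
from h import *
import pickle
p=snap("wrist","w6"); pickle.dump(p,open("w6.pkl","wb"))
ax=np.array([.9965,.0837,0]);ay=np.array([-.0837,.9965,0]);s=np.array([.579,.0302,.105])
for n,v in dict(cheekL=[-29,68,36],cheekR=[29,68,36],slotfloor=[0,62,-15],knob=[-83,0,-7]).items(): print(n,proj(p,s+(v[0]*ax+v[1]*ay+np.array([0,0,v[2]]))/1000).round(0))
g=cv2.cvtColor(cv2.imread("pics/w6_raw.png"),cv2.COLOR_BGR2GRAY)
b=cv2.resize(g[60:300,130:390],(104,48),interpolation=cv2.INTER_AREA)
for r in b: print("".join(" .:-=+*#%@"[min(9,int(v)//26)] for v in r))
E
```

```text
22.25 dp mm [ 0.3 -0.7 64.3] pos [0.5797 0.03   0.326 ] y-axis deg 4.58 spin -0.004 [-0.95  0.46  1.05  1.73 -0.42  1.21  0.29] [ 1.2  0.4 -3. ]
cheekL [[198. 124.]]
cheekR [[305. 123.]]
slotfloor [[252. 130.]]
knob [[145. 214.]]
:::----++++***#******************##*********+++**********+*****+++=:::....:--::::::::::::::::::::::.....
::-----=+++***#******************##*********+++**********+******++=:::.....:::::::::::::::::::::::.    .
:------=+++*###*****************###*********+++*****************++=:::.............................    .
-------+++**####****************###*********+++*****************++-::::.................................
-----=+*++**####****************###*********++**********++*******+-:::::................................
---=++**++**####****************##**********+***********++********-::::::...............................
+++*++***+**####****************###********++***********++*******+-:::::::::............................
****++***+*#####****************##**+=+++****##########****+++==*+-::::::::::...........................
****+++****#####******+*******
[... 3436 characters left out ...]
****************+-    .::-.:+######**#%%%%%%#*+++++++++++++++++++++++=..::::     .................:-***
**************+-.       .:=:.-++++++++++++++++++++++++++++++++++++++++=.:=-.         ..............:=***
::::=+*******-     .      ...-++++++++++++++++++++++++++++++++++++++++-...             .........    .-=+
     -++==-::               .-++++++++++++++++++++++++++++++++++++++++-.                   ...          
                             :++++++++++++++++++++++++++++++++++++++++:                              .. 
                             :=+++++++++++++++++++++++++++++++++++++++:                                 
                             :=++++++++++++++++++++++++++++++++++++++=:
```

The numeric view shows the cheek prongs either side of the mount, centred within about 3 mm. The carrier slides freely along x, so the flare will centre it. I'll lower.

Emit:
{"name": "arm_command", "arguments": {"plan": [{"dp": [0, 2, 15], "spin": 0}, {"dp": [0, 0, 15], "spin": 0}, {"dp": [0, 0, 10], "spin": 0}, {"dp": [0, 0, 0], "spin": 0}]}}

```text
clock: 22.7
position: [0.581, 0.0316, 0.2831]
ee_rot: [0.678, 0.735, -0.001, -0.001]
ft_force: [0.8, 0.2, -3.7]
grip_width: 0.536
grasp_force: 62.6
```

Emit:
{"name": "arm_command", "arguments": {"plan": [{"dp": [0, 0, 6], "spin": 0}, {"dp": [0, 0, 6], "spin": 0}, {"dp": [0, 0, 4], "spin": 0}, {"dp": [0, 0, 0], "spin": 0}]}}

```text
clock: 23.1
position: [0.5815, 0.0316, 0.2684]
ee_rot: [0.677, 0.736, -0.0, -0.0]
ft_force: [-0.7, 0.0, -2.7]
grip_width: 0.531
grasp_force: 62.6
```

Emit:
{"name": "arm_command", "arguments": {"plan": [{"dp": [0, 0, 4], "spin": 0}, {"dp": [0, 0, 2], "spin": 0}, {"dp": [0, 0, 0], "spin": 0}]}}

```text
clock: 23.4
position: [0.5816, 0.0316, 0.2627]
ee_rot: [0.677, 0.736, -0.0, -0.0]
ft_force: [-0.7, -0.6, -3.8]
grip_width: 0.534
grasp_force: 62.6
```

Emit:
{"name": "arm_command", "arguments": {"plan": [{"dp": [0, 0, 1.5], "spin": 0}, {"dp": [0, 0, 0], "spin": 0}]}}

```text
clock: 23.6
position: [0.5816, 0.0314, 0.2616]
ee_rot: [0.678, 0.735, 0.0, -0.0]
ft_force: [-1.5, 0.3, 0.2]
grip_width: 0.53
grasp_force: 63.1
```

Emit:
{"name": "arm_command", "arguments": {"plan": [{"dp": [0, 0, 1], "spin": 0}, {"dp": [0, 0, 0], "spin": 0}]}}

```text
clock: 23.8
position: [0.5821, 0.0314, 0.2615]
ee_rot: [0.678, 0.735, 0.001, 0.0]
ft_force: [-1.7, -0.0, 7.6]
grip_width: 0.533
grasp_force: 64.0
```

Emit:
{"name": "arm_command", "arguments": {"plan": [{"dp": [0, 0, 1], "spin": 0}, {"dp": [0, 0, 0], "spin": 0}]}}

```text
clock: 24.0
position: [0.5826, 0.0314, 0.2615]
ee_rot: [0.678, 0.736, 0.002, 0.001]
ft_force: [-3.5, 1.5, 15.8]
grip_width: 0.534
grasp_force: 64.8
```

Contact came at 0.2615, as predicted, so the cell is seated. I'll release and rise straight up.

Emit:
{"name": "arm_command", "arguments": {"plan": [{"dp": [0, 0, -2], "spin": 0}, {"dp": [0, 0, 0], "spin": 0}, {"dp": [0, 0, 0], "spin": 0}, {"dp": [0, 0, 0], "spin": 0}, {"dp": [0, 0, 0], "spin": 0}], "grip": -1}}

```text
clock: 24.5
position: [0.5816, 0.0315, 0.2613]
ee_rot: [0.678, 0.736, -0.0, -0.0]
ft_force: [0.4, -0.5, -0.0]
grip_width: 0.996
grasp_force: 0.0
```

Emit:
{"name": "arm_command", "arguments": {"plan": [{"dp": [0, 0, -15], "spin": 0}, {"dp": [0, 0, -30], "spin": 0}, {"dp": [0, 0, -45], "spin": 0}, {"dp": [0, -40, -45], "spin": 0}, {"dp": [0, -43, -20], "spin": 0}]}}

```text
clock: 25.0
position: [0.517, 0.0257, 0.41]
ee_rot: [0.679, 0.734, 0.001, 0.003]
ft_force: [-1.0, 0.6, 3.1]
grip_width: 0.999
grasp_force: 0.0
```

Emit:
{"name": "arm_command", "arguments": {"plan": [{"dp": [0, 0, 0], "spin": 0}, {"dp": [0, 0, 0], "spin": 0}]}}

```text
clock: 25.2
position: [0.5163, 0.0278, 0.408]
ee_rot: [0.677, 0.736, 0.003, 0.001]
ft_force: [-0.1, 0.3, -0.2]
grip_width: 1.0
grasp_force: 0.0
```

```bash
python3 - <<'E'
from h import *
import pickle
x,R,o=pose(); print(o["clock"],x.round(4),o["joint_pos"].round(2))
p=snap("wrist","w7"); pickle.dump(p,open("w7.pkl","wb")); find("wrist","cell_center","carrier_knob","carrier_seat","cell_low_end")
ax=np.array([.9965,.0837,0]);ay=np.array([-.0837,.9965,0]);s=np.array([.581,.0315,.105])
print("knob",proj(p,s-.083*ax-[0,0,.007]).round(0),"cell",proj(p,s).round(0))
g=cv2.cvtColor(cv2.imread("pics/w7_raw.png"),cv2.COLOR_BGR2GRAY)
u=proj(p,s-.083*ax-[0,0,.007])[0].astype(int)
for th in(28,34,40,46):
  m=np.zeros_like(g); sl=np.s_[max(0,u[1]-35):u[1]+35,max(0,u[0]-35):u[0]+35]; m[sl]=(g[sl]<th)*255
  n,l,st,ce=cv2.connectedComponentsWithStats(m)
  if n>1: i=1+np.argmax(st[1:,4]); print(th,st[i],ce[i].round(1),onplane(p,[ce[i]],.098).round(4))
b=cv2.resize(g[0:384,60:460],(100,48),interpolation=cv2.INTER_AREA)
for r in b: print("".join(" .:-=+*#%@"[min(9,int(v)//26)] for v in r))
E
```

```text
25.2 [0.5163 0.0278 0.408 ] [-1.25  0.15  1.23  1.79 -0.15  1.3   0.1 ]
wrist cell_center [([0.5771, 0.0423, 0.1254], 0.71)]
wrist carrier_knob [([0.5499, 0.0318, 0.0608], 0.98)]
wrist carrier_seat [([0.5522, 0.0387, 0.0634], 0.89), ([0.577, 0.0432, 0.1241], 0.62)]
wrist cell_low_end [([0.5803, 0.0431, 0.1264], 0.73)]
knob [[235. 189.]] cell [[315. 191.]]
28 [228 173  22  25 359] [238.5 184.9] [[0.5014 0.0294 0.098 ]]
34 [228 173  22  25 453] [237.9 185. ] [[0.5009 0.0292 0.098 ]]
40 [227 172  26  27 483] [238.1 185. ] [[0.5011 0.0292 0.098 ]]
46 [227 172  28  27 525] [238.6 184.9] [[0.5016 0.0293 0.098 ]]
+++++++++++++**+++++++++++++**+++++++=+=..........-++**++++++++++++++++==-..:::------=##############
+++++++++++++***++++++++++++**+++++++++=..........:++**+++++++++++++++::.....:::-----+##############
++++++++++++++***+*++++++*++**++++++++++:.........:+***+*+++++++++++++::..      :----*##############
+++++++++++++++*++*+++++**++*+++++++++++=:...... .-=*****+*+++++++++++.:..     .-----*##############
++++++++++++++++***+*+++**+*****+++++++++=-.....::--=***++*++++++++++=::..     :--
[... 3655 characters left out ...]
                            -++++++=.       ..::--:..        -******=.                              
                             .=:                               .:-=-                                
         ..:.                                                                        .:..           
      .=++++=                                                                       .+***+=         
     .=++++++-                                                                     .*######+        
    .=++++++++:                                                                    =********=       
   :+==++++++*+.                                                                  -+*++++++++=
```

The numeric view shows the cell lying across the carrier, with the knob at px (238,185) → (0.50, 0.027). I'll narrow the gripper for clearance and go over the knob.

Emit:
{"name": "arm_command", "arguments": {"plan": [{"dp": [0, -17, 0], "spin": 0}, {"dp": [0, 0, 20], "spin": 0}, {"dp": [0, 0, 40], "spin": 0}, {"dp": [0, 0, 20], "spin": 0}, {"dp": [0, 0, 0], "spin": 0}], "grip": -0.2, "newtons": 40}}

```text
clock: 25.95
position: [0.4991, 0.0251, 0.3242]
ee_rot: [0.679, 0.734, -0.003, 0.002]
ft_force: [-0.8, 0.7, 1.6]
grip_width: 0.597
grasp_force: 0.0
```

```bash
python3 go.py .499 .0257 .24; python3 - <<'E'
from h import *
p=snap("wrist","w8")
a=cv2.imread("pics/w8_raw.png"); g=cv2.cvtColor(a,cv2.COLOR_BGR2GRAY)
u=proj(p,[.499,.0257,.098])[0].astype(int); print(u)
for th in(28,34,40,46):
  m=np.zeros_like(g); sl=np.s_[max(0,u[1]-50):u[1]+50,max(0,u[0]-45):u[0]+45]; m[sl]=(g[sl]<th)*255
  n,l,st,ce=cv2.connectedComponentsWithStats(m)
  if n>1: i=1+np.argmax(st[1:,4]); print(th,st[i],ce[i].round(1),onplane(p,[ce[i]],.098).round(4))
b=cv2.resize(g[80:384,140:380],(96,60),interpolation=cv2.INTER_AREA)
for r in b: print("".join(" .:-=+*#%@"[min(9,int(v)//26)] for v in r))
E
```

```text
25.95 dp mm [ 1.1  0.1 84.2] pos [0.4991 0.0251 0.3242] y-axis deg 4.52 spin -0.005 [-1.21  0.23  1.2   1.93 -0.23  1.14  0.16] [-0.8  0.7  1.6]
[254 212]
28 [240 189  31  37 847] [255.7 207.2] [[0.4998 0.0298 0.098 ]]
34 [239 189  33  37 966] [255.7 207.4] [[0.4998 0.0297 0.098 ]]
40 [ 239  189   35   38 1022] [255.7 207.6] [[0.4998 0.0295 0.098 ]]
46 [ 238  188   61   74 1649] [266.6 214.3] [[0.5085 0.0248 0.098 ]]
******************+==------------=+*+++***##******+*********************+++****+****+++***+++++-
*********************++====---==+++*++****#*******+**********#**********++**+*******++****+++++:
**************************++++**+++*++**#*#*******+********************+++**+*******++****+++++:
****************************+***++**++**###******++********************+++**********++***+++++=:
****************************+**++++*+***###******++********************+++*+*******++**+--===+++
****************************+**+++*****#*##******++*************-----------=**+=--------:--=+++*
****************************+**++++****####******++************+.:::::::::--==--=*****=-====+++*

[... 4440 characters left out ...]
         .=**+:....  
***+**+.                                                                            .+***+:.....
***++++:                                                                            .+****=:..::
***++++.                                                                            .+*****=..:-
**++=-.                                                                              .:=+***=:-:
*+-:                                                                                    .-+**=-:
:.                                                                                         :=+=-
                                                                                             .--
```

Emit:
{"name": "arm_command", "arguments": {"plan": [{"dp": [2, 1, 25], "spin": 0}, {"dp": [0, 0, 30], "spin": 0}, {"dp": [0, 0, 20], "spin": 0}, {"dp": [0, 0, 8], "spin": 0}, {"dp": [0, 0, 0], "spin": 0}]}}

```text
clock: 26.5
position: [0.5013, 0.0274, 0.2442]
ee_rot: [0.678, 0.735, 0.0, 0.002]
ft_force: [-0.8, 0.0, 1.4]
grip_width: 0.603
grasp_force: 0.0
```

Emit:
{"name": "arm_command", "arguments": {"plan": [{"dp": [0, 0, 0], "spin": 0}, {"dp": [0, 0, 0], "spin": 0}, {"dp": [0, 0, 0], "spin": 0}, {"dp": [0, 0, 0], "spin": 0}, {"dp": [0, 0, 0], "spin": 0}], "grip": 1}}

```text
clock: 27.0
position: [0.5015, 0.0276, 0.2452]
ee_rot: [0.678, 0.735, 0.001, 0.002]
ft_force: [-1.0, -2.2, 5.3]
grip_width: 0.281
grasp_force: 39.3
```

```bash
python3 go.py .499 .0257 .24
```

```text
27.0 dp mm [-1.7 -2.7  5.2] pos [0.5015 0.0276 0.2452] y-axis deg 4.65 spin -0.003 [-1.06  0.37  1.07  2.   -0.39  0.99  0.28] [-1.  -2.2  5.3]
```

Emit:
{"name": "arm_command", "arguments": {"plan": [{"dp": [0, 6, 0], "spin": 0}, {"dp": [0, 12, 0], "spin": 0}, {"dp": [0, 12, 0], "spin": 0}, {"dp": [0, 10, 0], "spin": 0}, {"dp": [0, 0, 0], "spin": 0}]}}

```text
clock: 27.5
position: [0.5423, 0.031, 0.2453]
ee_rot: [0.678, 0.735, 0.002, 0.003]
ft_force: [4.1, 0.3, 1.2]
grip_width: 0.288
grasp_force: 41.5
```

Emit:
{"name": "arm_command", "arguments": {"plan": [{"dp": [0, 12, 0], "spin": 0}, {"dp": [0, 12, 0], "spin": 0}, {"dp": [0, 8, 0], "spin": 0}, {"dp": [0, 4, 0], "spin": 0}, {"dp": [0, 0, 0], "spin": 0}]}}

```text
clock: 28.0
position: [0.5773, 0.0338, 0.2453]
ee_rot: [0.678, 0.735, 0.001, 0.003]
ft_force: [3.5, -0.7, 2.2]
grip_width: 0.291
grasp_force: 41.6
```

```bash
python3 go.py .593 .035 .244; python3 - <<'E'
from h import *
q=cam("top")
import os
a=viewer.camera("top"); cv2.imwrite("pics/t2_raw.png",a); b=viewer.camera("scene"); cv2.imwrite("pics/s4_raw.png",b)
for c in("scene","top"): find(c,"cell_center")
p=cam("scene")
for nm,im,P in(("top",a,q),("scene",b,p)):
  hsv=cv2.cvtColor(im,cv2.COLOR_BGR2HSV); m=((hsv[...,2]>150)&(hsv[...,1]<40)).astype(np.uint8)*255
  n,l,st,ce=cv2.connectedComponentsWithStats(m)
  pr=proj(P,[[.688,-.111,.15],[.664,.189,.15],[.660,.036,.128]]); print(nm,pr.round(0).tolist())
  for i in range(1,n):
    if st[i][4]>40 and np.abs(pr-ce[i]).max(1).min()<25: print(st[i],ce[i].round(1),onplane(P,[ce[i]],.15).round(4).tolist(),onplane(P,[ce[i]],.128).round(4).tolist())
E
```

```text
28.0 dp mm [-0.1 15.7  1.4] pos [0.5773 0.0338 0.2453] y-axis deg 4.65 spin -0.003 [-0.89  0.54  0.97  1.81 -0.51  1.06  0.34] [ 3.5 -0.7  2.2]
scene cell_center [([0.3784, 0.5761, 0.0452], 0.88), ([0.3117, 0.3481, 0.0442], 0.79), ([0.5607, -0.3555, 0.0071], 0.72)]
top cell_center [([0.3042, 0.3313, 0.0443], 0.93), ([0.3668, 0.5687, 0.0499], 0.81), ([0.7538, 0.3724, 0.0463], 0.74)]
top [[289.0, 142.0], [208.0, 148.0], [249.0, 151.0]]
[242 118   4  19  49] [243.8 126.9] [[0.7458, 0.0565, 0.15]] [[0.7528, 0.0572, 0.128]]
[249 118   4  20  42] [250.2 127.3] [[0.7441, 0.0324, 0.15]] [[0.7512, 0.0328, 0.128]]
[276 129  26  27 527] [289.  141.8] [[0.6888, -0.111, 0.15]] [[0.6949, -0.1131, 0.128]]
[196 136  24  26 573] [207.6 148.4] [[0.6634, 0.1892, 0.15]] [[0.6691, 0.1922, 0.128]]
scene [[192.0, 177.0], [243.0, 247.0], [221.0, 211.0]]
[173 164  39  31 720] [191.7 179. ] [[0.691, -0.103, 0.15]] [[0.686, -0.1219, 0.128]]
[209 201  28  35 453] [223.1 217.9] [[0.6695, 0.0759, 0.15]] [[0.664, 0.0615, 0.128]]
[ 221  229   46   41 1132] [243.3 249.1] [[0.6666, 0.1944, 0.15]] [[0.6611, 0.1828, 0.128]]
```

Emit:
{"name": "arm_command", "arguments": {"plan": [{"dp": [0, 4, 0], "spin": 0}, {"dp": [0, 4, 0], "spin": 0}, {"dp": [0, 0, 0], "spin": 0}]}}

```text
clock: 28.5
position: [0.5852, 0.0344, 0.2453]
ee_rot: [0.678, 0.735, 0.002, 0.003]
ft_force: [3.7, -2.2, 4.9]
grip_width: 0.288
grasp_force: 41.8
```

Emit:
{"name": "arm_command", "arguments": {"plan": [{"dp": [0, 2, 0], "spin": 0}, {"dp": [0, 0, 0], "spin": 0}]}}

```text
clock: 28.7
position: [0.587, 0.0345, 0.2453]
ee_rot: [0.678, 0.735, 0.001, 0.003]
ft_force: [3.0, -1.6, 6.0]
grip_width: 0.284
grasp_force: 41.9
```

Emit:
{"name": "arm_command", "arguments": {"plan": [{"dp": [0, 2, 0], "spin": 0}, {"dp": [0, 0, 0], "spin": 0}]}}

```text
clock: 28.9
position: [0.5891, 0.0347, 0.2454]
ee_rot: [0.678, 0.735, 0.002, 0.003]
ft_force: [3.8, -1.4, 4.9]
grip_width: 0.283
grasp_force: 41.8
```

Emit:
{"name": "arm_command", "arguments": {"plan": [{"dp": [0, 2, 0], "spin": 0}, {"dp": [0, 0, 0], "spin": 0}]}}

```text
clock: 29.1
position: [0.5911, 0.0349, 0.2453]
ee_rot: [0.678, 0.735, 0.002, 0.003]
ft_force: [3.4, -1.1, 5.6]
grip_width: 0.283
grasp_force: 41.9
```

Emit:
{"name": "arm_command", "arguments": {"plan": [{"dp": [0, 1.5, 0], "spin": 0}, {"dp": [0, 0, 0], "spin": 0}]}}

```text
clock: 29.3
position: [0.592, 0.0349, 0.2453]
ee_rot: [0.678, 0.735, 0.001, 0.002]
ft_force: [-2.9, -0.6, 11.3]
grip_width: 0.287
grasp_force: 42.3
```

Emit:
{"name": "arm_command", "arguments": {"plan": [{"dp": [0, 1.5, 0], "spin": 0}, {"dp": [0, 0, 0], "spin": 0}]}}

```text
clock: 29.5
position: [0.5928, 0.0348, 0.2452]
ee_rot: [0.678, 0.735, 0.0, 0.001]
ft_force: [-9.9, -0.1, 17.5]
grip_width: 0.283
grasp_force: 42.9
```

Emit:
{"name": "arm_command", "arguments": {"plan": [{"dp": [0, 1.5, 0], "spin": 0}, {"dp": [0, 0, 0], "spin": 0}]}}

```text
clock: 29.7
position: [0.5936, 0.0348, 0.2452]
ee_rot: [0.678, 0.735, -0.001, -0.0]
ft_force: [-16.5, -0.9, 22.3]
grip_width: 0.284
grasp_force: 43.6
```

Emit:
{"name": "arm_command", "arguments": {"plan": [{"dp": [0, -3, 0], "spin": 0}, {"dp": [0, 0, 0], "spin": 0}]}}

```text
clock: 29.9
position: [0.5918, 0.0348, 0.2453]
ee_rot: [0.678, 0.735, 0.001, 0.002]
ft_force: [-2.5, -1.7, 10.5]
grip_width: 0.286
grasp_force: 42.3
```

```bash
python3 go.py .593 .035 .244; python3 - <<'E'
from h import *
import pickle
p=snap("wrist","w9"); pickle.dump(p,open("w9.pkl","wb"))
g=cv2.cvtColor(cv2.imread("pics/w9_raw.png"),cv2.COLOR_BGR2GRAY)
b=cv2.resize(g,(120,72),interpolation=cv2.INTER_AREA)
for r in b: print("".join(" .:-=+*#%@"[min(9,int(v)//26)] for v in r))
E
```

```text
29.9 dp mm [0.1 1.2 1.3] pos [0.5918 0.0348 0.2453] y-axis deg 4.63 spin -0.003 [-0.86  0.57  0.95  1.76 -0.52  1.08  0.35] [-2.5 -1.7 10.5]
:::..::..--:=+*********###++===========+###%########*###*##########**=--....:--=====---------------------------------:::
:::...:..:=::-+****#***####*+=========+####%########*###*##########**=--....:--====-----------------------------------:-
::::..::..--::-+***#***###%###+=====++####%%########*###*##########**---...:-====--------------------------------------:
::::...:...-:::-+**#***###%######***######%%########*###############*--:...:-===--------------------------------:::::::.
::::...:...-::::==*#***###%###############%%########*###############*--:..::-==---------------------------:::...........
::::...:...-::::-=+##**###%##############%%%########*###############*--:..::-=------------------------::................
:::....:...::::::==*#**##%%##############%%%########*###############*---..::-=-----------------------:..........::::::::
:::........-:::::==+***#%%%##############%%%########*###############*--:..::-=----------------------:. .........
[... 7037 characters left out ...]
                          =**-                                        :-:.                            .-+++**#
###*-.           .                .+*=.                                          .::.                ..           .-+++*
#*=.           ....              :**:                                              .::              .....           .-+*
=.            ..........        -*=.                                                .::.        ... ...::.            .+
               ::.......      .=*:                                                    .:.       ......:::               
               .:.......     .+=.                                                       ..      ......::.
```

The numeric view shows the knob still between the fingers and the carrier square to them. The force rose right where the station is expected. I'll let go and check that the carrier stays there.

Emit:
{"name": "arm_command", "arguments": {"plan": [{"dp": [0, 0, 0], "spin": 0}, {"dp": [0, 0, 0], "spin": 0}, {"dp": [0, 0, 0], "spin": 0}], "grip": -0.2}}

```text
clock: 30.25
position: [0.5919, 0.0354, 0.244]
ee_rot: [0.678, 0.735, 0.001, 0.002]
ft_force: [0.2, -0.4, 0.6]
grip_width: 0.6
grasp_force: 0.0
```

Emit:
{"name": "arm_command", "arguments": {"plan": [{"dp": [0, 0, -15], "spin": 0}, {"dp": [0, 0, -30], "spin": 0}, {"dp": [0, 0, -33], "spin": 0}, {"dp": [0, 0, 0], "spin": 0}, {"dp": [0, 0, 0], "spin": 0}]}}

```text
clock: 30.75
position: [0.592, 0.0352, 0.3233]
ee_rot: [0.678, 0.735, 0.001, 0.002]
ft_force: [-0.3, 0.1, -1.0]
grip_width: 0.598
grasp_force: 0.0
```

```bash
cat > knob.py <<'E'
from h import *
import sys
fn,x0,y0=sys.argv[1],float(sys.argv[2]),float(sys.argv[3])
p=snap("wrist",fn); x,R,o=pose(); print(o["clock"],x.round(4),R[:,2].round(4))
g=cv2.cvtColor(cv2.imread("pics/%s_raw.png"%fn),cv2.COLOR_BGR2GRAY)
u=proj(p,[x0,y0,.098])[0].astype(int)
for th in(28,34,40):
  m=np.zeros_like(g); sl=np.s_[max(0,u[1]-30):u[1]+30,max(0,u[0]-30):u[0]+30]; m[sl]=(g[sl]<th)*255
  n,l,st,ce=cv2.connectedComponentsWithStats(m)
  if n>1: i=1+np.argmax(st[1:,4]); print(th,st[i],ce[i].round(1),onplane(p,[ce[i]],.098).round(4))
if len(sys.argv)>4:
  b=cv2.resize(g,(128,64),interpolation=cv2.INTER_AREA)
  for r in b: print("".join(" .:-=+*#%@"[min(9,int(v)//26)] for v in r))
E
python3 knob.py w10 .592 .034
```

```text
30.8 [0.5917 0.0354 0.3223] [ 0.0036 -0.0011 -1.    ]
28 [238 194  32  36 656] [254.4 211.1] [[0.5933 0.0383 0.098 ]]
34 [238 194  32  37 897] [254.  212.2] [[0.5932 0.0374 0.098 ]]
40 [237 194  34  37 973] [253.9 212.3] [[0.5931 0.0373 0.098 ]]
```

Knob at 0.5932 puts the seat at x 0.676, level with the heads' centre. I'll check the detent by re-gripping and nudging gently both ways.

Emit:
{"name": "arm_command", "arguments": {"plan": [{"dp": [0, 1, 25], "spin": 0}, {"dp": [0, 0, 30], "spin": 0}, {"dp": [0, 0, 20], "spin": 0}, {"dp": [0, 0, 3], "spin": 0}, {"dp": [0, 0, 0], "spin": 0}]}}

```text
clock: 31.3
position: [0.5928, 0.035, 0.2437]
ee_rot: [0.678, 0.735, -0.0, 0.001]
ft_force: [0.3, 0.3, 0.3]
grip_width: 0.598
grasp_force: 0.0
```

Emit:
{"name": "arm_command", "arguments": {"plan": [{"dp": [0, 0, 0], "spin": 0}, {"dp": [0, 0, 0], "spin": 0}, {"dp": [0, 0, 0], "spin": 0}, {"dp": [0, 0, 0], "spin": 0}], "grip": 1, "newtons": 30}}

```text
clock: 31.7
position: [0.5926, 0.0348, 0.2453]
ee_rot: [0.678, 0.735, 0.0, 0.001]
ft_force: [-8.3, 0.6, 10.1]
grip_width: 0.292
grasp_force: 29.3
```

Emit:
{"name": "arm_command", "arguments": {"plan": [{"dp": [0, -1, 0], "spin": 0}, {"dp": [0, 0, 0], "spin": 0}]}}

```text
clock: 31.9
position: [0.592, 0.0349, 0.2453]
ee_rot: [0.678, 0.735, 0.001, 0.002]
ft_force: [-4.4, -0.5, 6.8]
grip_width: 0.294
grasp_force: 29.6
```

Emit:
{"name": "arm_command", "arguments": {"plan": [{"dp": [0, -1, 0], "spin": 0}, {"dp": [0, 0, 0], "spin": 0}]}}

```text
clock: 32.1
position: [0.5915, 0.0349, 0.2453]
ee_rot: [0.678, 0.735, 0.001, 0.002]
ft_force: [-1.9, -0.4, 8.1]
grip_width: 0.29
grasp_force: 29.8
```

Emit:
{"name": "arm_command", "arguments": {"plan": [{"dp": [0, -1, 0], "spin": 0}, {"dp": [0, 0, 0], "spin": 0}]}}

```text
clock: 32.3
position: [0.591, 0.0349, 0.2453]
ee_rot: [0.678, 0.735, 0.002, 0.003]
ft_force: [4.7, -0.8, 6.4]
grip_width: 0.287
grasp_force: 29.8
```

Emit:
{"name": "arm_command", "arguments": {"plan": [{"dp": [0, -1, 0], "spin": 0}, {"dp": [0, 0, 0], "spin": 0}]}}

```text
clock: 32.5
position: [0.5905, 0.035, 0.2453]
ee_rot: [0.678, 0.735, 0.002, 0.004]
ft_force: [9.6, -1.0, 2.2]
grip_width: 0.293
grasp_force: 29.7
```

Emit:
{"name": "arm_command", "arguments": {"plan": [{"dp": [0, -1, 0], "spin": 0}, {"dp": [0, 0, 0], "spin": 0}]}}

```text
clock: 32.7
position: [0.59, 0.035, 0.2454]
ee_rot: [0.678, 0.735, 0.003, 0.005]
ft_force: [14.1, -0.7, -1.8]
grip_width: 0.29
grasp_force: 29.8
```

The carrier resists both ways around the same point, so it is held in the detent. I'll return to neutral, release and retreat.

Emit:
{"name": "arm_command", "arguments": {"plan": [{"dp": [0, 2.5, 0], "spin": 0}, {"dp": [0, 0, 0], "spin": 0}]}}

```text
clock: 32.9
position: [0.5914, 0.0349, 0.2453]
ee_rot: [0.678, 0.735, 0.001, 0.002]
ft_force: [0.9, 0.4, 8.9]
grip_width: 0.292
grasp_force: 30.4
```

Emit:
{"name": "arm_command", "arguments": {"plan": [{"dp": [0, 0, 0], "spin": 0}, {"dp": [0, 0, 0], "spin": 0}, {"dp": [0, 0, 0], "spin": 0}], "grip": -0.2}}

```text
clock: 33.2
position: [0.5903, 0.0351, 0.2438]
ee_rot: [0.678, 0.735, 0.0, 0.001]
ft_force: [0.4, 0.5, 0.0]
grip_width: 0.599
grasp_force: 0.0
```

Emit:
{"name": "arm_command", "arguments": {"plan": [{"dp": [0, 0, -15], "spin": 0}, {"dp": [0, 0, -30], "spin": 0}, {"dp": [0, 0, -33], "spin": 0}, {"dp": [0, 0, 0], "spin": 0}, {"dp": [0, 0, 0], "spin": 0}]}}

```text
clock: 33.7
position: [0.5905, 0.0351, 0.3233]
ee_rot: [0.678, 0.735, 0.001, 0.002]
ft_force: [-0.3, -0.7, -0.5]
grip_width: 0.599
grasp_force: 0.0
```

```bash
python3 knob.py w11 .592 .034 1
```

```text
33.75 [0.5902 0.0352 0.3223] [ 0.0035 -0.0011 -1.    ]
28 [240 194  31  36 657] [256.4 211. ] [[0.5933 0.0384 0.098 ]]
34 [240 194  32  36 897] [256.  212.1] [[0.5931 0.0375 0.098 ]]
40 [239 193  33  38 973] [255.9 212.3] [[0.593  0.0374 0.098 ]]
********+*******************++-.      :-----::=+*##********************:     :----+%%%%%%%%%%%%%%%%%%%%%%%%%%%%%%%%%%%%%%%%%%%%%
**********#%%%##************++++-::::------:::==+*###***#**************=::..:----=+%%%%%%%%%%%%%%%%%%%%%%%%%%%%%%%%%%%%%%%%%%%%%
********#%%%%%%%%#++***********++=--------:::-===*###***#******#*******=::..:--=-=*%%%%%%%%%%%%%%%%%%%%%%%%%%%%%%%%%%%%%%%%%%%%%
*******%%%%%%%%%%%#=--=+**********=------:::-====+###***#******#*******=::..---=-=*%%%%%%%%%%%%%%%%%%%%%%%%%%%%%%%%%%%%%%%%%%%%%
******#%%%%%%%%%%%%%-:::-+*********+=-:::::-=====*###***#******#*******-:...--:--=*%%%%%%%%%%%%%%%%%%%%%%%%%%%%%%%%%%%%%%%%%%%%%
******#%%%%%%%%%%%%%#::..:-=+*********+==========*###**##******#*******-:..:-----=*%@@@%@%%%%%%%%%%%%%%%%%%%%%%%%%%%%%%%%%%%%%%%
**##**#%%%%%%%%%%%%%%-::..:--=*******##*+=======**###**##******#*******-:..:---
[... 6693 characters left out ...]
                        .::::-:                          :*%%%%%
*++-.                          :+++****-                                                :------:                           :*%%%
+-.                           -**+++***:                                                :-------:                            -*%
.                            -****+++-.                                                   :------:.                            -
                           .=*****+-.                                                      .:------.                            
                          .+**::::.                                                          .-=====:             .....
```

The carrier has stayed put (knob at 0.593 in both measurements). I'll retreat and hand in.

Emit:
{"name": "arm_command", "arguments": {"plan": [{"dp": [0, 0, -30], "spin": 0}, {"dp": [0, 0, -40], "spin": 0}, {"dp": [0, 0, -20], "spin": 0}, {"dp": [0, 0, 0], "spin": 0}, {"dp": [0, 0, 0], "spin": 0}]}}

```text
clock: 34.25
position: [0.5898, 0.0355, 0.4113]
ee_rot: [0.678, 0.735, 0.0, 0.001]
ft_force: [-0.0, 0.1, -0.4]
grip_width: 0.6
grasp_force: 0.0
```

```bash
python3 -c "
from h import *
viewer.camera('wrist'); find('wrist','cell_center'); print(manip.hand_in())"
```

```text
wrist cell_center [([0.671, 0.0554, 0.1255], 0.64)]
the job is handed in; nothing more can be done
None
```

I handed the job in at about 34 s: the cell was laid on the mat, re-gripped and seated in the carrier, and the carrier pushed to the beam station and released; I judged the seating and the detent click from force and position readings only, having used all 10 picture views.

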